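# Free the jammed rail planters and set them astride the balcony rail

### The job

The little rail planters have been stuffed into the grey crates and sit jammed there on the slant, caught under the lip; turn each one level so that its corners come free, lift it out, and set it astride the dark flat-topped steel rail, with the rail fully home in the groove in its underside. Put every planter there is on the rail, upright and side by side anywhere along it, and leave the other things on the rack where they are.

Things in the scene. Friction and masses are not known exactly. Their poses are not given: they have to be found in the camera images.
- planter1_mid (a point): terracotta-coloured rail planter 1 (may be absent; all alike), 150 long (x), 60 wide (y), 116 high with handle, 0.2-0.5 kg. Point: on its middle axis 58 above its underside; z up out of it. Open trough body up to 12 above the point. Handle: upright blade in the middle, 40 long (x), 14 thick (y), free from 12 to 58 above the point
- crate1: grey plastic crate 1; origin at the centre of its underside, z up. Inside 165 long (x), 70 wide (y), floor 4 thick; end walls 6 thick, 122 high; long side walls 6 thick, only 55 high. The +x end wall has a step inside, 8 deep, its top 46 above the table; the -x end wall has an in-turned lip at its top, 8 deep, from 116 to 122 up
- planter2_mid (a point): rail planter 2 (may be absent), like planter 1, same point and axes. Groove for the rail in the underside of each planter: 38 wide (x), 35 deep, running right across in y through the middle, between two legs 56 long. On the rail its roof rests on the rail's top, the point then 23 above the rail's top
- crate2: grey crate 2, like crate 1 (same sizes, origin, axes; it may face the other way). A planter pulled up slanting catches under the lip at -x. Turned level, low end raised and high end kept just above the step, it is 7 shorter than the opening between lip and +x wall, whose middle is at x = +4, and lifts straight out
- planter3_mid (a point): rail planter 3 (may be absent), like planter 1, same point and axes. At the start each planter lies jammed lengthwise in the crate of its number, slanting about 0.3 rad: its +x end (the crate's +x end) high on the crate's step, its -x end down on the floor with the upper edge against the -x wall, below the lip
- crate3: grey crate 3, like crate 1 (same sizes, origin and axes); all crates are loose but heavy, 1.6 kg, and may get shifted
- planter4_mid (a point): rail planter 4 (may be absent), like planter 1, same point and axes
- crate4: grey crate 4, like crate 1 (same sizes, origin and axes)
- rail_top (a point): dark steel rail, fixed: flat-topped square bar 28 wide (x) and 28 high, 440 long along its y, level, on two posts 24 thick at y = -205 and +205 with 90 by 50 feet. The point is the middle of its top face, 140 above the table; z up
- pot: loose terracotta flower pot, 120 across the mouth, 110 high; a bystander, to be left alone; origin at its underside
- sprayer: loose white bottle, 66 across, 170 high; a bystander, to be left alone; origin at its underside
- fork: loose hand fork with wooden handle, about 290 long, 60 wide, lying flat; a bystander, to be left alone; origin at its underside
- saucer: loose terracotta saucer, 100 across, 16 high, lying under the rail; a bystander, to be left alone; origin at its underside
Things that resemble listed ones, but are neither listed nor needed, are in the scene too. What is shaped like the part that bears planter2_mid but purple or yellow is not meant.

How it is judged:
At the end, for the whole second after the job is handed in: every planter present stands on the rail, the roof of its groove resting on the rail's top within about 6 mm, centred across it within 10 mm, its middle within 190 mm of the rail's middle along it, upright within 0.12 rad, crosswise to the rail within 0.2 rad, at rest and let go (x of planter1_mid in the frame of rail_top between -0.01 and 0.01 m and y of planter1_mid in the frame of rail_top between -0.19 and 0.19 m and z of planter1_mid in the frame of rail_top between 0.017 and 0.029 m and angle between each of planter1_mid, planter2_mid, planter3_mid, planter4_mid's own z axis and vertical below 0.12 rad and angle between the y axis of each of planter1_mid, planter2_mid, planter3_mid, planter4_mid and the y axis of rail_top, either way round below 0.2 rad and linear speed of each of planter1, planter2, planter3, planter4 below 0.02 m/s and contact force between each of planter1, planter2, planter3, planter4 and the fingers below 0.1 N and x of planter2_mid in the frame of rail_top between -0.01 and 0.01 m and y of planter2_mid in the frame of rail_top between -0.19 and 0.19 m and z of planter2_mid in the frame of rail_top between 0.017 and 0.029 m and x of planter3_mid in the frame of rail_top between -0.01 and 0.01 m and y of planter3_mid in the frame of rail_top between -0.19 and 0.19 m and z of planter3_mid in the frame of rail_top between 0.017 and 0.029 m and x of planter4_mid in the frame of rail_top between -0.01 and 0.01 m and y of planter4_mid in the frame of rail_top between -0.19 and 0.19 m and z of planter4_mid in the frame of rail_top between 0.017 and 0.029 m); the robot touches nothing.
It fails at once if a bystander (pot, bottle, fork, saucer) is moved more than 4 cm (distance of any of pot, sprayer, fork, saucer from where it was at the start of the episode above 0.04 m).
Of planter1, planter2, planter3, planter4 only 3 to 4 are there at a start; the rules pass over those that are not, and their reading is None.
At some moment in a run one of crate1, crate2, crate3, crate4 may be knocked a few centimetres aside while the robot is not near it.
Once in a run the grip may slacken for a moment while it holds something.
It also fails if it takes over 210 s, if anything falls off the work surface, if the arm or the gripper's body presses on something with over 40 N, if the wrist force passes 120 N, or if a joint passes its speed limit or range.

### The arm

A 6-joint arm with a two-finger parallel gripper is mounted at the origin on the work surface. World frame = base frame: x ahead of the robot, y to its left, z up, the work surface at z = 0. Lengths are in m, angles in rad, forces in N, time in s.
With the tool pointing down it reaches from about 0.35 to 0.85 m from the base axis. Payload 8.1 kg.
Tool frame: the origin (TCP) lies between the finger pads; the fingertips stand 11 mm ahead of it and the grasp point (between the pads) lies 8 mm behind it (tcp_to_tips is the distance from the TCP to the fingertips, in m); x points along the fingers, y is the direction in which the jaws open and shut, and the axes are right-handed (so a half turn about x gives the same grasp; the last joint's range is limited). The gripper opens to 85 mm and grips with 20 to 120 N. Pads are 22 mm wide; open, the fingers measure 114 mm over their backs; the gripper's body (76 mm by 85 mm) begins 54 mm behind the grasp point. The pads swing forward as they close: fully open they stand 13 mm farther back than shut.
Start: joints at [-1.22, 0.13, 1.488, -0, 1.523, -0.085], TCP at [0.253, -0.544, 0.242] pointing down, gripper open.
Joint ranges: [-2.96, 2.96], [-0.89, 2.26], [0.02, 2.5], [-1.34, 4.48], [0, 2.73], [-2.66, 2.66]. Speed limits (rad/s): [2.39, 2.39, 2.79, 3.14, 3.14, 3.14].

### API

Orientations are given as a rotation vector (axis times angle).
In Python, from station import sense, snapshot, camera_info, job_done, look_for, place_of, tcp_to_tips gives the robot as it stands.
- The arm moves only by the tool carry_out, never from a script. Its argument "series" is a list that holds one entry, the list of rows, each a list of 7 numbers: the shift along the world's x, y, z in cm, then the turn, a rotation vector about the world's x, y, z in degrees, then the finger opening in cm, from 0 to 8.54. In form: [[[x, y, z, rx, ry, rz, grip], ...]]. A call has exactly 8 rows; each row shifts and turns the commanded pose from where the row before left it; what a row does not reach is not made up. A row lasts 1/12 s, in which the tool goes at most 41.7 mm and 7.16 degrees, less where a joint would pass 70% of its speed; a pose out of reach is approached as far as the arm can. A call with a gripper value outside its range is refused whole. The fingers move at their own pace and stop on an object; "grip_force" is the grip in N (left out, the last holds). Time passes only in rows, so rows that do not move let the fingers close, or fill a call up. It gives the time, the measured TCP pose, the force and the opening at its end, in the units of the state.
- sense(): the state, without advancing time (a new reading comes with each control period).
- snapshot(name): name is "side" or "top" or "wrist"; returns (picture, depth): 480x640x3 uint8, red, green, blue; 480x640 float32, m along the optical axis (not along the pixel's ray), 0 where there is no reading.
- camera_info(name): a dict with "fx", "fy", "cx", "cy" (pixels), "distortion" ([k1, k2, p1, p2, k3] as OpenCV has them; the pictures are not rectified), "cam_to_world" (4x4, takes a point from camera to world coordinates). Camera axes: x right, y down, z forward; pixel columns grow to the right and rows downward; lengths in m; the calibration is good to about 2 mm. A picture is of the moment at which its call begins: read the wrist's pose just before it. camera_info takes no time and is no camera call; for the wrist camera it gives the pose at the moment of the call.
- job_done(): hands the job in, once; it reports no verdict.
Trained networks look in the newest picture that a camera, given by its name, has taken for a name from the list of things; names that differ only in an ending like _2 or _b are one class to them, and where a whole thing is asked for, a point or a joint stands for the part that bears it (a point fixed in the world has none). Each returns a list of dicts, best first, with "conf" (0 to 1); they miss things now and then, are a little off and sometimes report something else, mostly with a low value. They report only what shows in the picture. A call takes as long as a camera call. They do not tell look-alikes from the thing itself.
- look_for(camera, label): "bbox" ([centre column, centre row, width, height] in pixels, round what is visible of it).
- place_of(camera, label): "point" ([column, row] in pixels: a listed point, or the origin of a listed thing).
The state is a dict: "clock": time; "joint_pos": joint angles; "qvel": joint speeds; "joint_torque": joint torques, N m; "tool_pos": TCP position; "eef_rot": TCP orientation; "wrist_force": force on the tool from outside, world axes, zero at the start; "moment": the same for the moment, N m; "gripper_width": opening from 0.0 (shut) to 1.0 (fully open).
Only numpy, scipy, OpenCV 4.12 (cv2) and the standard library are available. Lean on these libraries where they do the work, as an engineer would, in place of code of your own. Each camera call takes 0.05 s, during which the arm holds its last target.

## Working session

There is one attempt and no reset: what is moved stays moved. The work goes in short steps, Python scripts to look and compute and a tool call to move; the robot and the scene stay as the last step left them, time stands still between calls to the robot, and variables do not carry over. Pictures are saved under pics/ and viewed, and the job is handed in when it is done.

Besides the shell and the picture viewer there is one more tool, called after "Emit:" in YAML: its name, and indented under it one key for each argument. carry_out: Moves the arm, as the interface text tells. Its arguments: {"type":"object","properties":{"series":{"type":"array","items":{"type":"array","items":{"type":"array","items":{"type":"number"}}}},"grip_force":{"type":"number"}},"required":["series"]}

```bash
ls; mkdir -p pics
python3 - <<'E'
from station import *
import cv2
print(sense())
for n in ("side","top","wrist"):
    p,d=snapshot(n); cv2.imwrite(f"pics/{n}0.png",p[:,:,::-1])
    i=camera_info(n); print(n,i)
E
```

```text
pics
{'clock': 0.0, 'joint_pos': array([-1.22036708e+00,  1.31187977e-01,  1.48927322e+00, -1.89331097e-05,
        1.52301885e+00, -8.53985893e-02]), 'qvel': array([-0.00186711,  0.0011428 ,  0.0001625 , -0.00037781,  0.00138104,
       -0.00055939]), 'joint_torque': array([ 9.26249195e-04, -5.69399750e+01, -5.00544655e+01, -2.84447196e-04,
        1.47637655e-02,  2.69201280e-05]), 'tool_pos': array([ 0.25312698, -0.54340067,  0.24123174]), 'eef_rot': array([ 1.98072638,  0.44054894, -1.98127039]), 'wrist_force': array([-0.33500959,  0.00511929, -0.11678954]), 'moment': array([0.01824777, 0.00011652, 0.01975109]), 'gripper_width': 0.9987943215244908}
side {'fx': 499.2247982400978, 'fy': 499.2247982400978, 'cx': 314.21411553649125, 'cy': 238.44236223917517, 'distortion': array([-0.10710122,  0.        ,  0.        ,  0.        ,  0.        ]), 'cam_to_world': array([[-0.78965801, -0.3726007 ,  0.48745148, -0.17755832],
       [-0.61316679,  0.50722805, -0.60559573,  0.79160513],
       [-0.02160367, -0.77710258, -0.62900307,  0.92425528],
       [ 0.        ,  0.        ,  0.       
[... 230 characters left out ...]
ray([[ 0.0148546 , -0.98704455,  0.15975728,  0.27960492],
       [-0.99988797, -0.01436932,  0.00419245,  0.00182722],
       [-0.00184253, -0.15980166, -0.98714742,  1.32212393],
       [ 0.        ,  0.        ,  0.        ,  1.        ]])}
wrist {'fx': 351.9801948725801, 'fy': 351.9801948725801, 'cx': 321.9992714490763, 'cy': 238.4735228273017, 'distortion': array([-0.04836545,  0.        ,  0.        ,  0.        ,  0.        ]), 'cam_to_world': array([[ 0.42287408, -0.86525014, -0.26929483,  0.32156597],
       [-0.90618587, -0.40447888, -0.1233856 , -0.51155085],
       [-0.00216466,  0.29620775, -0.95512108,  0.3724989 ],
       [ 0.        ,  0.        ,  0.        ,  1.        ]])}
```

View pics/top0.png

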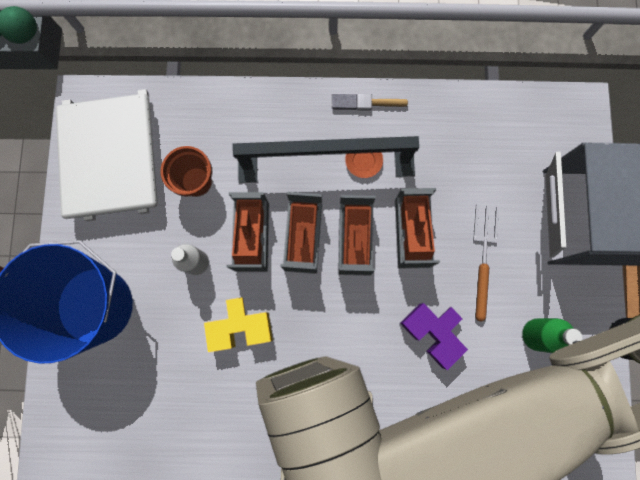

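View pics/side0.png

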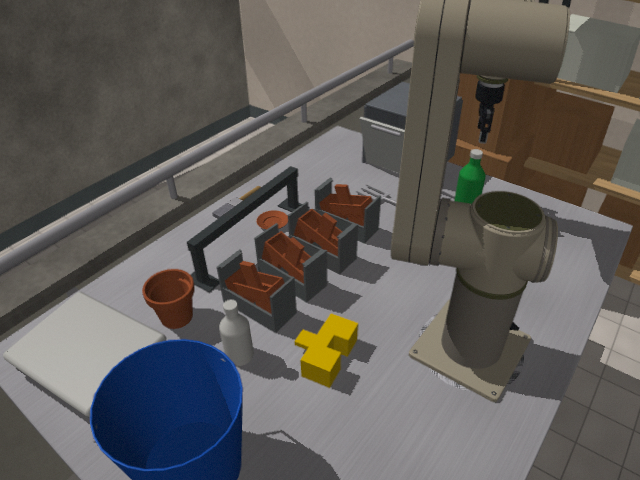

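The top view shows four planters in crates at about (248,232), (302,233), (357,235) and (416,222). The rail's top runs from (235,150) to (418,145), and the saucer is at (364,163). The look-alikes are the yellow T at (237,327) and the purple T at (435,335), both lying on the table. The only terracotta troughs are the four in the crates, so those are the ones I want. Next I'll measure them.

```bash
cat > h.py <<'E'
from station import *
import numpy as np, cv2
from scipy.spatial.transform import Rotation as R
def cloud(n):
    i=camera_info(n); p,d=snapshot(n)
    return p,d,i,cl(d,i)
def cl(d,i):
    K=np.array([[i['fx'],0,i['cx']],[0,i['fy'],i['cy']],[0,0,1]])
    v,u=np.mgrid[0:480,0:640]
    un=cv2.undistortPoints(np.stack([u.ravel(),v.ravel()],1).astype(np.float32)[:,None],K,i['distortion'])[:,0].reshape(480,640,2)
    P=np.dstack([un[...,0]*d,un[...,1]*d,d])
    T=i['cam_to_world']
    W=P@T[:3,:3].T+T[:3,3]; W[d==0]=np.nan
    return W
E
python3 - <<'E'
from h import *
p,d,i,W=cloud("top")
np.savez("top0.npz",p=p,d=d,W=W)
c=p[60:290,200:460]; cv2.imwrite("pics/topc.png",cv2.resize(c[:,:,::-1],None,fx=3,fy=3,interpolation=cv2.INTER_CUBIC)[:600,:780])
for l in ["planter1_mid","crate1","rail_top","pot","sprayer","fork","saucer"]:
    for f in (place_of,look_for):
        print(l,[(np.round(x.get('point',x.get('bbox')),1).tolist(),round(x['conf'],2)) for x in f("top",l)])
# rail points
hm=W[...,2]
m=(hm>0.125)&(hm<0.155)
m[:,:200]=0;m[:,450:]=0;m[:120]=0;m[175:]=0
q=W[m]; print("rail",len(q),q.min(0),q.max(0),np.median(q,0))
r=cv2.minAreaRect(q[:,:2].astype(np.float32)); print(r)
p,d,i,W=cloud("side"); np.savez("side0.npz",p=p,d=d,W=W)
c=p[150:350,180:400]; cv2.imwrite("pics/sidec.png",cv2.resize(c[:,:,::-1],None,fx=3,fy=3,interpolation=cv2.INTER_CUBIC))
E
```

```text
planter1_mid [([354.7, 236.9], 0.75)]
planter1_mid [([356.9, 236.4, 26.5, 63.8], 0.63), ([299.9, 233.1, 44.9, 79.2], 0.45)]
crate1 [([303.2, 239.1], 0.95), ([254.1, 236.8], 0.92), ([411.6, 232.0], 0.92), ([352.7, 242.1], 0.61)]
crate1 [([246.8, 231.9, 33.8, 79.8], 0.93), ([299.4, 232.8, 44.0, 82.8], 0.78), ([416.9, 229.6, 44.6, 81.8], 0.69), ([355.9, 236.6, 36.3, 80.2], 0.63)]
rail_top [([325.4, 145.3], 0.87)]
rail_top [([325.8, 161.6, 185.3, 48.4], 0.84)]
pot [([194.6, 183.3], 0.73)]
pot [([325.0, 159.8, 181.8, 46.8], 0.18)]
sprayer [([198.6, 260.8], 0.79), ([352.8, 238.6], 0.45)]
sprayer [([190.5, 259.5, 37.6, 36.4], 0.84)]
fork [([482.4, 260.1], 0.73)]
fork [([483.5, 262.9, 30.3, 117.3], 0.82)]
saucer [([360.8, 164.0], 0.67)]
saucer [([362.9, 162.8, 39.8, 23.0], 0.9)]
rail 2485 [ 0.6558102  -0.20560101  0.12511353] [0.70948391 0.23161866 0.14883502] [0.68077485 0.01458505 0.13953642]
((0.6828781366348267, 0.01316128671169281), (0.03224339708685875, 0.43799570202827454), 3.1542930603027344)
```

View pics/topc.png

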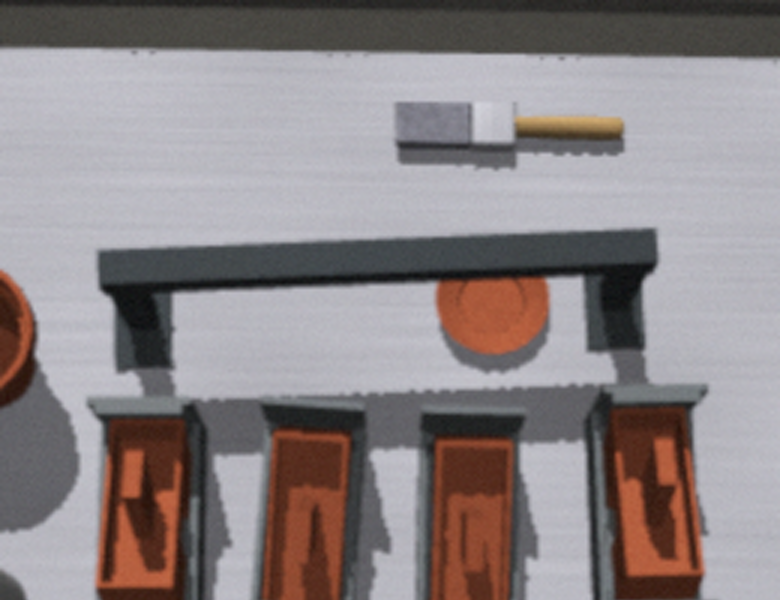

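View pics/sidec.png

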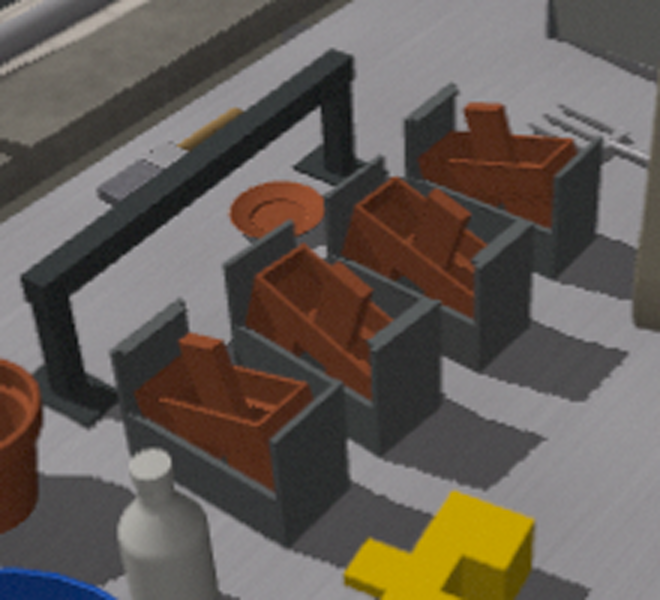

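```bash
cat >> h.py <<'E'
def red(p):
    hsv=cv2.cvtColor(p,cv2.COLOR_RGB2HSV); h,s=hsv[...,0],hsv[...,1]
    return ((h<14)|(h>174))&(s>130)
E
python3 - <<'E'
from h import *
for n in ("top","side"):
    z=np.load(n+"0.npz"); p,W=z['p'],z['W']
    rm=red(p); Z=W[...,2]
    roi=(W[...,0]>0.38)&(W[...,0]<0.63)&(W[...,1]>-0.27)&(W[...,1]<0.28)
    g=roi&~rm&(Z>0.113)&(Z<0.13)
    k,lab,st,ce=cv2.connectedComponentsWithStats(g.astype(np.uint8))
    print(n,"walls")
    for j in range(1,k):
        if st[j,4]<20: continue
        q=W[lab==j]; r=cv2.minAreaRect(q[:,:2].astype(np.float32)); print(st[j,4],np.round(np.median(q,0),4),np.round(r[0],4),np.round(r[1],4),round(r[2],1))
    k,lab,st,ce=cv2.connectedComponentsWithStats((roi&rm&(Z>0.02)).astype(np.uint8))
    print("red")
    for j in range(1,k):
        if st[j,4]<50: continue
        q=W[lab==j]; print(st[j,4],ce[j],q.min(0).round(3),q.max(0).round(3), q[q[:,2].argsort()[-60:]].mean(0).round(4))
E
```

```text
top walls
215 [ 0.5799 -0.2075  0.1218] [ 0.58   -0.2052] [0.0155 0.0819] 3.2
229 [0.5646 0.1989 0.1219] [0.5647 0.199 ] [0.0159 0.0804] 0.9
122 [0.5676 0.0659 0.1209] [0.5681 0.0649] [0.0807 0.008 ] 86.4
117 [ 0.5634 -0.0624  0.121 ] [ 0.5638 -0.0624] [0.0804 0.0076] 88.6
208 [0.4009 0.0735 0.1214] [0.4017 0.0734] [0.0807 0.0147] 86.3
109 [ 0.4123 -0.211   0.1212] [ 0.4126 -0.2112] [0.0069 0.0819] 3.0
108 [0.3969 0.1956 0.1218] [0.3971 0.1957] [0.0056 0.0807] 1.1
201 [ 0.3964 -0.0609  0.1217] [ 0.3974 -0.0611] [0.0784 0.0145] 89.3
red
1711 [417.22501461 227.51373466] [ 0.424 -0.246  0.026] [ 0.581 -0.178  0.146] [ 0.514  -0.21    0.1398]
1699 [247.6815774  231.77751619] [0.408 0.167 0.04 ] [0.565 0.229 0.147] [0.4957 0.1978 0.1407]
1483 [301.70802428 231.50033715] [0.416 0.035 0.022] [0.566 0.102 0.145] [0.4674 0.0697 0.1399]
1487 [356.86953598 234.0672495 ] [ 0.413 -0.098  0.042] [ 0.561 -0.034  0.146] [ 0.4633 -0.0628  0.1402]
side walls
94 [ 0.5796 -0.1997  0.1179] [ 0.5806 -0.2027] [0.0191 0.0849] 2.3
62 [ 0.4127 -0.2072  0.1179] [ 0.4127 -0.2108] [0.0099 0.0814] 1.5
69 [ 0.5635 -0.0588  0.118 ] [ 0.5644 -0.061 ] [0.0119 0.0824] 1.0
91 [0.5679 0.0688 0.1173] [0.569  0.0655] [0.0827 0.0117] 88.0
137 [ 0.3955 -0.0574  0.1185] [ 0.3977 -0.0601] [0.0843 0.0174] 88.3
161 [0.5641 0.2053 0.1184] [0.5651 0.2027] [0.018  0.0825] 0.5
165 [0.3996 0.0785 0.1188] [0.4017 0.0755] [0.0821 0.0185] 86.9
114 [0.3968 0.2012 0.1183] [0.3984 0.1993] [0.0117 0.0813] 0.6
red
1131 [345.77099912 204.30680813] [ 0.423 -0.244  0.021] [ 0.585 -0.173  0.14 ] [ 0.5157 -0.205   0.1319]
1281 [318.43169399 230.06635441] [ 0.399 -0.169  0.031] [0.563 0.034 0.142] [ 0.46   -0.0605  0.1344]
1342 [285.57377049 254.12593145] [ 0.416 -0.019  0.032] [0.568 0.106 0.143] [0.4647 0.0717 0.1356]
1490 [253.67785235 284.37785235] [0.412 0.169 0.02 ] [0.566 0.236 0.144] [0.4974 0.2033 0.1355]
```

Run:
```python
from h import *
s=sense(); M=R.from_rotvec(s['eef_rot']).as_matrix(); print(M.round(3)); print(tcp_to_tips)
T=camera_info("wrist")['cam_to_world']; print((M.T@(T[:3,3]-s['tool_pos'])).round(4)); print((M.T@T[:3,:3]).round(3))
# clearest: desired orientation x down, y along world +-y
for sy in (1,-1):
    Rd=np.array([[0,0,-1],[sy,0,0],[0,0,0]]).T.astype(float)
    x=np.array([0,0,-1.]);y=np.array([0,sy,0.]);D=np.stack([x,y,np.cross(x,y)],1)
    print(sy,np.degrees(R.from_matrix(D@M.T).as_rotvec()).round(1), "cam off",(D@(M.T@(T[:3,3]-s['tool_pos']))).round(3))
```

```text
[[ 0.     0.422 -0.907]
 [ 0.    -0.907 -0.422]
 [-1.     0.    -0.   ]]
0.011
[-0.131  -0.0003 -0.0755]
[[ 0.001 -0.296  0.955]
 [ 1.     0.001 -0.   ]
 [-0.001  0.955  0.296]]
1 [ -0.  -0. 155.] cam off [-0.076 -0.     0.131]
-1 [ -0.   0. -25.] cam off [0.076 0.    0.131]
```

Emit:
carry_out:
  series:
    - [[0,0,2.6,0,0,-3,4.5],[0,0,2.6,0,0,-3,4.5],[0,0,2.6,0,0,-3,4.5],[0,0,2.6,0,0,-3,4.5],[0,0,2.6,0,0,-3,4.5],[0,0,2.6,0,0,-3,4.5],[1.5,3,0,0,0,-3,4.5],[1.5,3,0,0,0,-3,4.5]]

```text
clock: 1.62
tool_pos: [0.2831, -0.4849, 0.4002]
eef_rot: [2.216, 0.009, -2.213]
wrist_force: [0.6, 0.6, -0.5]
gripper_width: 0.53
```

Emit:
carry_out:
  series:
    - [[1.6,3.1,0,0,0,-0.5,4.5],[1.6,3.1,0,0,0,-0.5,4.5],[1.6,3.1,0,0,0,0,4.5],[1.6,3.1,0,0,0,0,4.5],[1.6,3.1,0,0,0,0,4.5],[1.6,3.1,0,0,0,0,4.5],[1.6,3.1,0,0,0,0,4.5],[1.6,3.1,0,0,0,0,4.5]]

```text
clock: 2.28
tool_pos: [0.4117, -0.2343, 0.3985]
eef_rot: [-2.222, 0.001, 2.221]
wrist_force: [0.1, -0.5, -0.4]
gripper_width: 0.526
```

Emit:
carry_out:
  series:
    - [[1.6,3,0,0,0,0,4.5],[1.6,3,0,0,0,0,4.5],[1.6,3,0,0,0,0,4.5],[1.6,3,0,0,0,0,4.5],[1.6,3,0,0,0,0,4.5],[1.6,3,0,0,0,0,4.5],[1.6,3,0,0,0,0,4.5],[0,0,0,0,0,0,4.5]]

```text
clock: 2.95
tool_pos: [0.5248, -0.0209, 0.3977]
eef_rot: [2.22, 0.007, -2.22]
wrist_force: [1.1, -0.1, -0.0]
gripper_width: 0.524
```

Run:
```python
from h import *
p,d,i,W=cloud("wrist"); np.savez("w1.npz",p=p,d=d,W=W)
cv2.imwrite("pics/w1.png",p[:,:,::-1])
print(sense()['joint_pos'])
rm=red(p); Z=W[...,2]
roi=(W[...,0]>0.38)&(W[...,0]<0.63)&(W[...,1]>-0.27)&(W[...,1]<0.28)
g=roi&~rm&(Z>0.113)&(Z<0.13)
k,lab,st,ce=cv2.connectedComponentsWithStats(g.astype(np.uint8))
for j in range(1,k):
    if st[j,4]<20: continue
    q=W[lab==j]; r=cv2.minAreaRect(q[:,:2].astype(np.float32)); print(st[j,4],np.round(np.median(q,0),4),np.round(r[0],4),np.round(r[1],4),round(r[2],1))
m=(Z>0.134)&(Z<0.146)&(W[...,0]>.63)&(W[...,0]<.73)
q=W[m];print(len(q),cv2.minAreaRect(q[:,:2].astype(np.float32)),q[:,2].mean())
```

```text
[-1.42351634e-01 -8.32229629e-02  1.42483604e+00  6.19334114e-04
  1.80067239e+00  1.42475197e+00]
864 [ 0.5826 -0.204   0.1212] [ 0.5821 -0.2057] [0.0144 0.0821] 2.3
434 [0.5702 0.0622 0.1213] [0.5703 0.0632] [0.0829 0.0066] 87.1
833 [0.5663 0.1974 0.1215] [0.5658 0.1998] [0.0143 0.0823] 0.8
429 [ 0.5664 -0.0631  0.1213] [ 0.5664 -0.0636] [0.0811 0.0063] 89.4
441 [ 0.4164 -0.2099  0.1208] [ 0.4151 -0.2127] [0.0074 0.0825] 2.8
579 [0.4048 0.0804 0.1213] [0.4031 0.0727] [0.0823 0.0152] 87.0
435 [0.401  0.1972 0.1209] [0.3992 0.197 ] [0.0079 0.0832] 0.5
590 [ 0.4002 -0.0549  0.1213] [ 0.3994 -0.0591] [0.0745 0.015 ] 89.4
13377 ((0.6844456195831299, 0.013389304280281067), (0.02966534160077572, 0.4421091079711914), 3.2278759479522705) 0.13933349609655557
```

View pics/w1.png

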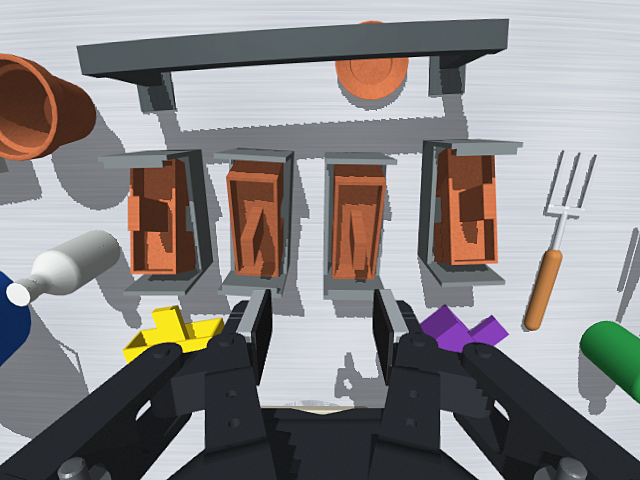

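```bash
cat > cr.py <<'E'
import numpy as np
# crate: name -> (xc,yc,yaw of +x)
def mk(lip,thin,lipfirst=True):
    lip=np.array(lip);thin=np.array(thin); u=thin-lip;u/=np.linalg.norm(u)
    c=(lip-u*0.007+thin+u*0.003)/2
    return c[0],c[1],np.arctan2(u[1],u[0])
C={'A':mk((.5658,.1998),(.3992,.1970)),'B':mk((.4031,.0727),(.5703,.0632)),'C':mk((.3994,-.0619),(.5664,-.0636)),'D':mk((.5821,-.2057),(.4151,-.2127))}
def tocr(W,k):
    x,y,a=C[k]; c,s=np.cos(a),np.sin(a)
    dx,dy=W[...,0]-x,W[...,1]-y
    return np.stack([c*dx+s*dy,-s*dx+c*dy,W[...,2]],-1)
E
python3 - <<'E'
from h import *; from cr import *
z=np.load("w1.npz");p,W=z['p'],z['W'];rm=red(p)
im=np.full((600,800,3),255,np.uint8)
for n,k in enumerate('ABCD'):
    print(k,np.round(C[k],4))
    Q=tocr(W,k); 
    m=(abs(Q[...,0])<.1)&(abs(Q[...,1])<.035)&(Q[...,2]>.005)
    ox,oy=(n%2)*400+200,(n//2)*300+280
    for q,r in zip(Q[m],rm[m]):
        col=(0,0,255) if r else (120,120,120)
        if r and abs(q[1])<.011: col=(255,0,0)
        im[min(599,max(0,int(oy-q[2]*1800))),int(ox+q[0]*1900)]=col
cv2.imwrite("pics/prof.png",im)
E
```

```text
A [ 0.4845  0.1984 -3.1248]
B [ 0.4847  0.0681 -0.0568]
C [ 0.4809 -0.0627 -0.0102]
D [ 0.5006 -0.2091 -3.0997]
```

View pics/prof.png

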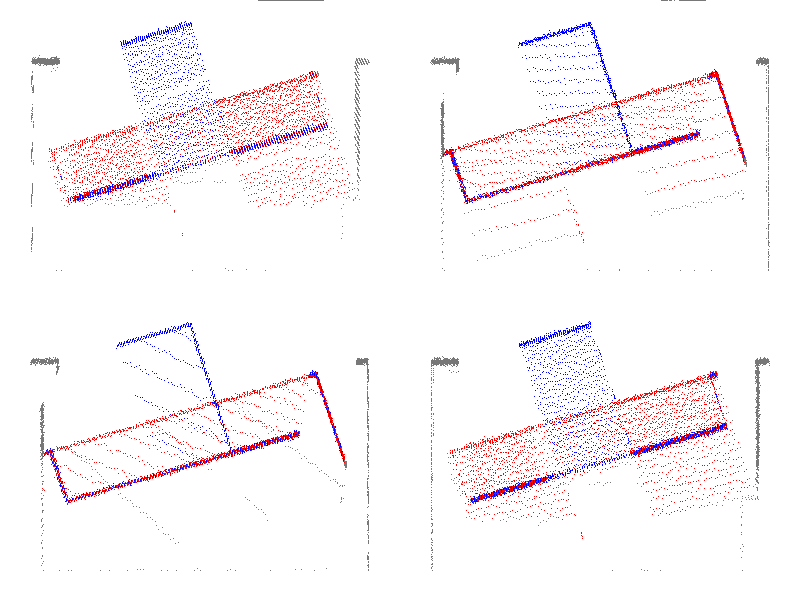

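```bash
cat > fit.py <<'E'
from h import *; from cr import *
from scipy.optimize import least_squares
def sdf(q,lo,hi):
    c=(np.array(lo)+hi)/2;h=(np.array(hi)-lo)/2
    d=abs(q-c)-h
    return np.linalg.norm(np.maximum(d,0),axis=1)+np.minimum(d.max(1),0)
def fitp(P,init):
    """planter pose: x,y,z, yaw, pitch(theta: +x up), roll -> world"""
    def Rm(v): return R.from_euler('ZYX',[v[3],-v[4],v[5]])
    def res(v):
        q=Rm(v).inv().apply(P-v[:3])
        a=abs(sdf(q,[-.02,-.007,.0],[.02,.007,.058])); b=abs(sdf(q,[-.075,-.03,-.058],[.075,.03,.012]))
        return np.minimum(np.minimum(a,b),.005)*1000
    r=least_squares(res,init,x_scale=[.001]*3+[.01]*3,loss='soft_l1',diff_step=1e-4)
    v=r.x; rr=res(v)
    return v,Rm(v),(rr<1.5).mean(),np.median(rr[rr<4.9])
E
python3 - <<'E'
from fit import *
z=np.load("w1.npz");p,W=z['p'],z['W'];rm=red(p)
for k in 'ABCD':
    Q=tocr(W,k); m=(abs(Q[...,0])<.1)&(abs(Q[...,1])<.036)&(Q[...,2]>.03)&rm
    P=W[m]; P=P[::max(1,len(P)//3000)]
    x,y,a=C[k]; c,s=np.cos(a),np.sin(a)
    best=None
    for dx in (-.004,0,.004):
        o=-.004+dx
        t=fitp(P,[x+c*o,y+s*o,.077,a,.26,0])
        if best is None or t[2]>best[2]: best=t
    v,Rr,f,e=best
    cr=tocr(v[None,:3],k)[0]
    g=v[:3]+Rr.apply([0,0,.04])
    print(k,"pose",v.round(4),"frac",round(f,2),"med",round(e,2),"in crate",cr.round(4),"dyaw",round(v[3]-a,3),"grasp",g.round(4))
E
```

```text
A pose [ 0.4878  0.1985  0.0819 -3.1274  0.3046  0.0038] frac 0.48 med 0.71 in crate [-0.0033 -0.      0.0819] dyaw -0.003 grasp [0.4998 0.1988 0.1201]
B pose [ 0.4781  0.066   0.081  -0.0531  0.3004 -0.0124] frac 0.48 med 0.87 in crate [-0.0064 -0.0024  0.081 ] dyaw 0.004 grasp [0.4663 0.0672 0.1192]
C pose [ 0.4742 -0.0599  0.081  -0.0207  0.3021  0.0369] frac 0.45 med 0.74 in crate [-0.0067  0.0027  0.081 ] dyaw -0.011 grasp [ 0.4623 -0.0612  0.1191]
D pose [ 0.5099 -0.2109  0.0799 -3.1023  0.2975 -0.0032] frac 0.49 med 0.62 in crate [-0.0092  0.0022  0.0799] dyaw -0.003 grasp [ 0.5216 -0.2106  0.1182]
```

```bash
cat > plan.py <<'E'
from fit import *
def toolR(Rp):
    x=-Rp[:,2]; y=Rp[:,1]*(-1 if Rp[1,1]>0 else 1)
    return np.stack([x,y,np.cross(x,y)],1)
def delta(pos,Rt,label=""):
    s=sense(); M=R.from_rotvec(s['eef_rot']).as_matrix()
    rv=np.degrees(R.from_matrix(Rt@M.T).as_rotvec())
    d=(np.array(pos)-s['tool_pos'])*100
    print(label,"d cm",d.round(2),"rot deg",rv.round(2), "len",round(np.linalg.norm(d),2)); return d,rv
RAIL=np.array([.684,.0134]);RY=np.radians(3.23)
def slot(y): return RAIL+y*np.array([-np.sin(RY),np.cos(RY)])
def Rpl(yaw,th): return R.from_euler('ZYX',[yaw,-th,0]).as_matrix()
PL={'A':[.4878,.1985,.0810,-3.126,.30],'B':[.4781,.066,.081,-.055,.30],'C':[.4742,-.0605,.081,-.014,.30],'D':[.5085,-.2105,.080,-3.101,.298]}
H=.032
def grasp(k,back=0,h=H):
    v=PL[k]; Rp=Rpl(v[3],v[4]); return np.array(v[:3])+Rp[:,2]*(h+back), toolR(Rp)
E
python3 - <<'E'
from plan import *
z=np.load("w1.npz");W=z['W'];p=z['p']
for b in (.09,0): delta(*grasp('A',b),label=b)
# bottle extents
m=(W[...,2]>.03)&(W[...,2]<.2)&(W[...,1]>.22)&(W[...,1]<.36)&(W[...,0]<.58)&(W[...,0]>.35)&~red(p)
q=W[m]; print(q.min(0),q.max(0),np.median(q,0))
E
```

```text
0.09 d cm [-2.000e-02  2.222e+01 -2.003e+01] rot deg [-0.21 17.15  0.67] len 29.92
0 d cm [ -2.68  22.18 -28.63] rot deg [-0.21 17.15  0.67] len 36.31
[0.3874118  0.22004394 0.03002844] [0.57901594 0.35966775 0.17174479] [0.42671223 0.31927013 0.11127265]
```

Emit:
carry_out:
  series:
    - [[0,3.7,-1,0,3,0.1,4.5],[0,3.7,-1,0,3,0.1,4.5],[0,3.7,-2,0,3,0.1,4.5],[0,3.7,-2,0,3,0.1,4.5],[0,3.7,-2,0,3,0.1,4.5],[0,3.7,-2,0,2.2,0.2,4.5],[0,0,-3,0,0,0,4.5],[0,0,-3,0,0,0,4.5]]

```text
clock: 3.67
tool_pos: [0.5235, 0.1959, 0.2375]
eef_rot: [1.858, 0.015, -2.52]
wrist_force: [0.1, -0.4, 0.8]
gripper_width: 0.528
```

Run:
```python
from plan import *
p,d,i,W=cloud("wrist"); cv2.imwrite("pics/w2.png",p[:,:,::-1]); np.savez("w2.npz",p=p,d=d,W=W)
for b in (.09,0): delta(*grasp('A',b),label=b)
rm=red(p); Q=tocr(W,'A'); m=(abs(Q[...,0])<.1)&(abs(Q[...,1])<.036)&(Q[...,2]>.03)&rm
P=W[m];print(len(P)); P=P[::max(1,len(P)//3000)]
v=PL['A']
for dx in (-.005,0,.005):
  t=fitp(P,[v[0]+dx,v[1],v[2],v[3],v[4],0]); print(t[0].round(4),t[2:])
```

```text
0.09 d cm [ 0.29  0.48 -3.29] rot deg [ 0.06 -0.52  0.16] len 3.33
0 d cm [ -2.37   0.44 -11.88] rot deg [ 0.06 -0.52  0.16] len 12.12
10815
[ 0.4951  0.1947  0.0799 -3.125   0.2942  0.0293] (np.float64(0.330374479889043), np.float64(0.7621127769477098))
[ 0.4951  0.1947  0.0799 -3.1249  0.2942  0.0292] (np.float64(0.3306518723994452), np.float64(0.7612139457915772))
[ 0.4951  0.1947  0.0799 -3.125   0.2942  0.0292] (np.float64(0.330374479889043), np.float64(0.761210619251846))
```

View pics/w2.png

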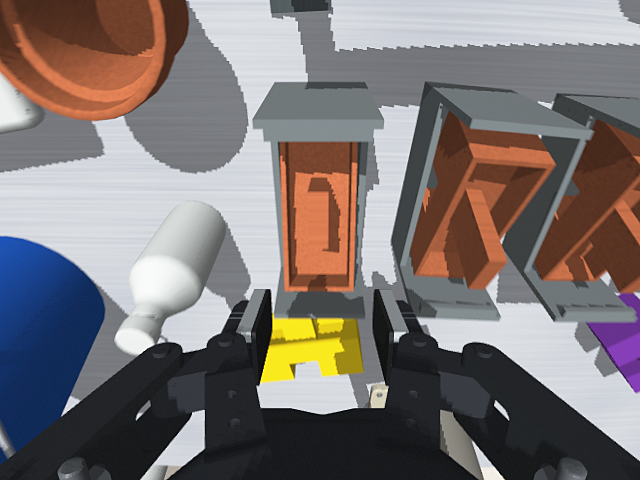

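```bash
sed -i "s/'A':\[.4878,.1985,.0810,-3.126,.30\]/'A':[.4915,.1968,.0805,-3.126,.298]/" plan.py
python3 - <<'E'
from plan import *
for b in (.06,0): delta(*grasp('A',b),label=b)
E
```

```text
0.06 d cm [-0.24  0.29 -6.2 ] rot deg [ 0.06 -0.64  0.16] len 6.21
0 d cm [ -2.     0.27 -11.93] rot deg [ 0.06 -0.64  0.16] len 12.1
```

Emit:
carry_out:
  series:
    - [[-0.1,0.15,-3.1,0,-0.6,0,4.5],[-0.1,0.15,-3.1,0,0,0.1,4.5],[-0.6,0,-1.9,0,0,0,4.5],[-0.6,0,-1.9,0,0,0,4.5],[-0.6,0,-1.93,0,0,0,4.5],[0,0,0,0,0,0,4.5],[0,0,0,0,0,0,4.5],[0,0,0,0,0,0,4.5]]

```text
clock: 4.38
tool_pos: [0.5046, 0.1973, 0.1217]
eef_rot: [1.875, 0.014, -2.51]
wrist_force: [0.5, 0.1, -0.5]
gripper_width: 0.531
```

Run:
```python
from plan import *
delta(*grasp('A',0)); print(sense()['wrist_force'],sense()['gripper_width'])
p,d=snapshot("wrist"); cv2.imwrite("pics/w3.png",p[:,:,::-1])
p,d=snapshot("side"); cv2.imwrite("pics/s3.png",cv2.resize(p[200:360,160:380,::-1],None,fx=3,fy=3))
```

```text
d cm [-0.37 -0.04 -1.06] rot deg [-0.11  0.6   0.18] len 1.13
[ 0.53259171  0.0904443  -0.45971292] 0.5308134948619456
```

View pics/w3.png

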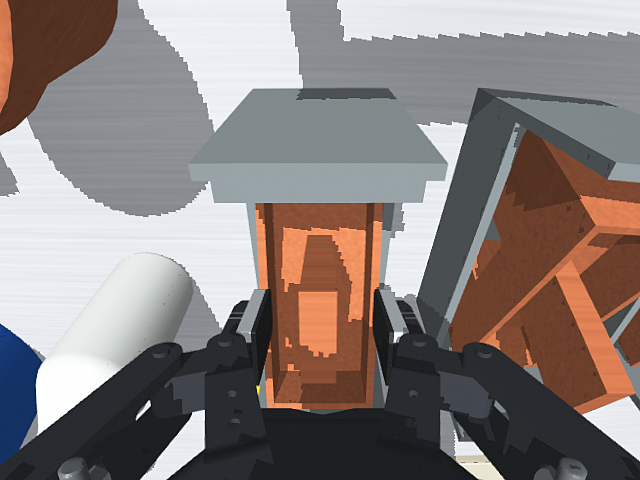

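View pics/s3.png

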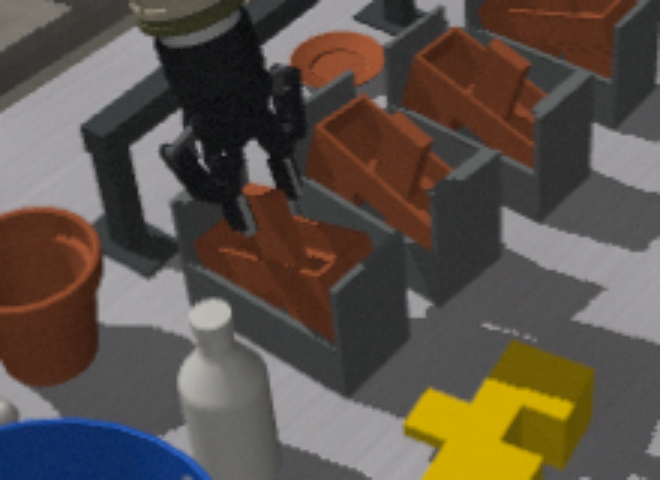

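Emit:
carry_out:
  series:
    - [[-0.35,0,-1.0,0,0.6,0,4.5],[0,0,0,0,0,0,4.5],[0,0,0,0,0,0,1.0],[0,0,0,0,0,0,1.0],[0,0,0,0,0,0,1.0],[0,0,0,0,0,0,1.0],[0,0,0,0,0,0,1.0],[0,0,0,0,0,0,1.0]]
  grip_force: 70

```text
clock: 5.15
tool_pos: [0.4998, 0.1978, 0.1098]
eef_rot: [1.859, 0.014, -2.521]
wrist_force: [0.4, 0.7, -1.1]
gripper_width: 0.157
```

Emit:
carry_out:
  series:
    - [[0,0,0.15,0,0,0,1.0],[0,0,0.15,0,0,0,1.0],[-0.17,0,0.24,0,-1.43,0,1.0],[-0.17,0,0.24,0,-1.43,0,1.0],[-0.17,0,0.24,0,-1.43,0,1.0],[-0.17,0,0.24,0,-1.43,0,1.0],[-0.17,0,0.24,0,-1.43,0,1.0],[-0.17,0,0.24,0,-1.43,0,1.0]]

```text
clock: 5.82
tool_pos: [0.4894, 0.1976, 0.1273]
eef_rot: [2.042, 0.013, -2.373]
wrist_force: [-0.5, 0.5, -2.8]
gripper_width: 0.155
```

Emit:
carry_out:
  series:
    - [[-0.17,0,0.24,0,-1.43,0,1.0],[-0.17,0,0.24,0,-1.43,0,1.0],[-0.17,0,0.24,0,-1.43,0,1.0],[-0.17,0,0.24,0,-1.43,0,1.0],[-0.17,0,0.24,0,-1.43,0,1.0],[-0.17,0,0.24,0,-1.43,0,1.0],[0,0,0,0,0,0,1.0],[0,0,0,0,0,0,1.0]]

```text
clock: 6.48
tool_pos: [0.4791, 0.1978, 0.1418]
eef_rot: [2.212, 0.012, -2.215]
wrist_force: [0.4, 0.1, -3.0]
gripper_width: 0.153
```

Run:
```python
from plan import *
print(sense()['wrist_force'],sense()['tool_pos'],sense()['gripper_width'])
p,d=snapshot("wrist"); cv2.imwrite("pics/w4.png",p[:,:,::-1])
p,d=snapshot("side"); cv2.imwrite("pics/s4.png",cv2.resize(p[200:360,160:380,::-1],None,fx=3,fy=3))
```

```text
[ 0.40801793  0.11362488 -2.9815746 ] [0.4790773  0.19775124 0.14176622] 0.15293779783241404
```

View pics/w4.png

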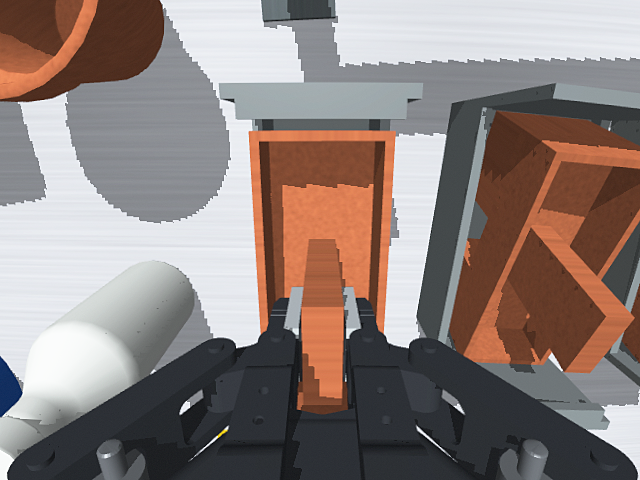

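View pics/s4.png

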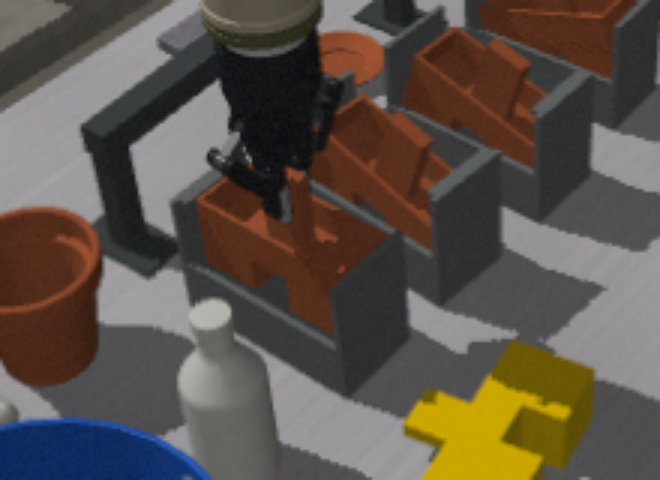

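Emit:
carry_out:
  series:
    - [[0,0,0.5,0,0,0,1.0],[0,0,0.7,0,0,0,1.0],[0,0,1.0,0,0,0,1.0],[0,0,2,0,0,0,1.0],[0,0,2.5,0,0,0,1.0],[0,0,2.5,0,0,0,1.0],[0,0,2.5,0,0,0,1.0],[0,0,1.5,0,0,0,1.0]]

```text
clock: 7.25
tool_pos: [0.4805, 0.198, 0.2781]
eef_rot: [2.218, 0.013, -2.21]
wrist_force: [0.3, 0.8, -2.0]
gripper_width: 0.157
```

```bash
cat >> plan.py <<'E'
def held(save=None):
    """fit held planter in wrist view; returns pose in TCP-ish world and offsets"""
    s=sense(); p,d,i,W=cloud("wrist")
    if save: cv2.imwrite(save,p[:,:,::-1])
    M=R.from_rotvec(s['eef_rot']).as_matrix()
    L=(W-s['tool_pos'])@M   # tool frame
    m=red(p)&(abs(L[...,1])<.036)&(L[...,0]>-.03)&(L[...,0]<.1)&(abs(L[...,2])<.1)
    P=L[m]; P=P[::max(1,len(P)//3000)]
    # planter frame in 'pseudo world': X=-z_tool?, use axes: px=tool -z... world-down = tool x
    A=np.array([[0,0,-1],[0,-1,0],[-1,0,0]],float)  # rows: new x=-tz, y=-ty, z=-tx
    Q=P@A.T
    best=None
    for dx in (-.006,0,.006):
        t=fitp(Q,[dx,0,-.032,0,0,0])
        if best is None or t[2]>best[2]: best=t
    v=best[0]; print("held: point in tool (fwd x, left y, up z) mm",(v[:3]*1000).round(1),"yaw,pitch,roll",v[3:].round(3),"frac",round(best[2],2),"force",s['wrist_force'].round(1),"grip",round(s['gripper_width'],3))
    print("tcp",s['tool_pos'].round(4))
    return v
E
python3 -c "
from plan import *
held('pics/w5.png')"
```

```text
held: point in tool (fwd x, left y, up z) mm [  0.6  -3.1 -30. ] yaw,pitch,roll [-0.01   0.004 -0.026] frac 0.4 force [ 0.3  0.8 -2. ] grip 0.157
tcp [0.4805 0.198  0.2781]
```

View pics/w5.png

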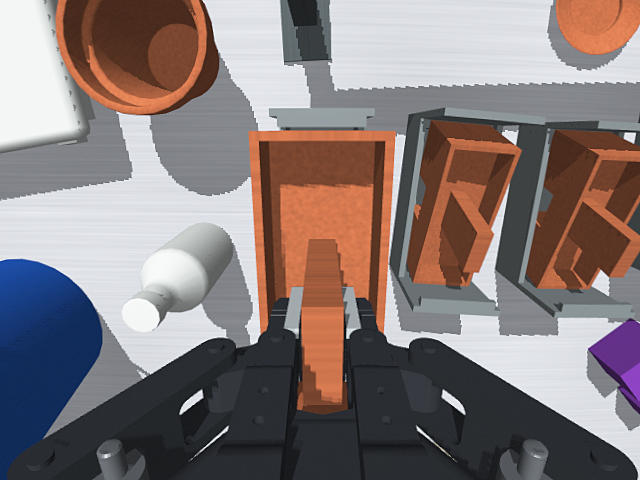

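Emit:
carry_out:
  series:
    - [[1,-0.1,0,0,0,0.3,1.0],[2.5,-0.4,0,0,0,0.3,1.0],[3,-0.5,0,0,0,0.3,1.0],[3,-0.5,0,0,0,0.3,1.0],[3,-0.5,0,0,0,0.3,1.0],[3,-0.5,0,0,0,0.3,1.0],[2.5,-0.3,0,0,0,0.3,1.0],[1.45,-0.2,0,0,0,0.2,1.0]]

```text
clock: 7.97
tool_pos: [0.676, 0.1663, 0.2704]
eef_rot: [2.19, 0.054, -2.197]
wrist_force: [-0.7, 0.4, -2.0]
gripper_width: 0.155
```

Emit:
carry_out:
  series:
    - [[0,0,-0.5,0,0,0,1.0],[0,0,-1,0,0,0,1.0],[0,0,-1,0,0,0,1.0],[0,0,-0.5,0,0,0,1.0],[0,0,0,0,0,0,1.0],[0,0,0,0,0,0,1.0],[0,0,0,0,0,0,1.0],[0,0,0,0,0,0,1.0]]

```text
clock: 8.63
tool_pos: [0.674, 0.1679, 0.2447]
eef_rot: [2.194, 0.056, -2.192]
wrist_force: [-1.0, 0.3, -2.1]
gripper_width: 0.155
```

Run:
```python
from plan import *
v=held('pics/w6.png')
p,d=snapshot("side"); cv2.imwrite("pics/s6.png",cv2.resize(p[150:350,130:380,::-1],None,fx=3,fy=3))
s=sense();M=R.from_rotvec(s['eef_rot']).as_matrix();print(M.round(3))
pt=s['tool_pos']+M@np.array([-v[2],-v[1],-v[0]]); print("pt",pt.round(4),"slot",slot(.155).round(4))
```

```text
held: point in tool (fwd x, left y, up z) mm [  0.7  -3.  -30.1] yaw,pitch,roll [-0.011  0.004 -0.025] frac 0.4 force [-1.   0.3 -2.1] grip 0.155
tcp [0.674  0.1679 0.2447]
[[ 0.001  0.053 -0.999]
 [-0.002 -0.999 -0.053]
 [-1.     0.002 -0.001]]
pt [0.675  0.1648 0.2145] slot [0.6753 0.1682]
```

View pics/s6.png

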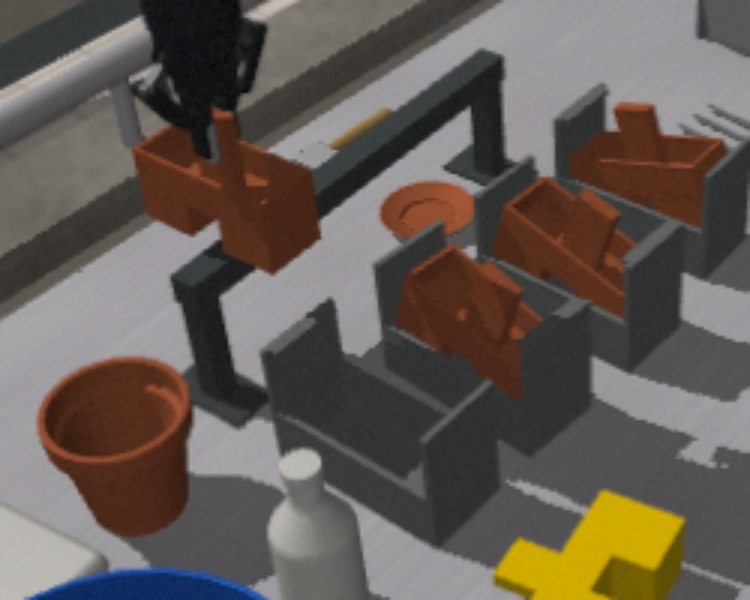

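View pics/w6.png

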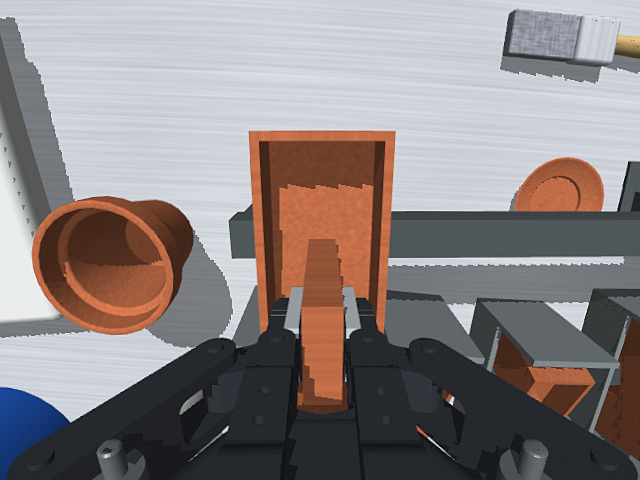

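```bash
cat >> plan.py <<'E'
def railfit(W,p):
    m=(abs(W[...,2]-.14)<.006)&(W[...,0]>.63)&(W[...,0]<.74)&(abs(W[...,1]-.013)<.215)&~red(p)
    q=W[m]; zt=np.median(q[:,2]); q=q[abs(q[:,2]-zt)<.003]
    ys=np.arange(-.2,.23,.01);o=[]
    for y in ys:
        s=q[abs(q[:,1]-y)<.005]
        if len(s)>20: o.append((y,(np.percentile(s[:,0],2)+np.percentile(s[:,0],98))/2,np.ptp(np.percentile(s[:,0],[2,98]))))
    o=np.array(o); o=o[o[:,2]>.022]; f=np.polyfit(o[:,0],o[:,1],1)
    print("rail: x at y=.0134",np.polyval(f,.0134).round(4),"yaw",np.degrees(-f[0]).round(2),"width",np.median(o[:,2]).round(4),"z",zt.round(4),"yr",o[0,0],o[-1,0]); return f
E
python3 - <<'E'
from plan import *
p,d,i,W=cloud("wrist"); f=railfit(W,p); print(np.polyval(f,.165))
z=np.load("w1.npz"); railfit(z['W'],z['p'])
p,d,i,W=cloud("top"); f=railfit(W,p)
E
```

```text
rail: x at y=.0134 0.6848 yaw 3.27 width 0.0276 z 0.1393 yr -0.05999999999999989 0.23000000000000037
0.67618489599513
rail: x at y=.0134 0.6842 yaw 3.27 width 0.0273 z 0.1394 yr -0.2 0.23000000000000037
rail: x at y=.0134 0.6825 yaw 3.21 width 0.0271 z 0.1398 yr -0.2 0.22000000000000036
```

Emit:
carry_out:
  series:
    - [[0.1,0.2,-0.8,0,0,0,1.0],[0,0,-0.8,0,0,0,1.0],[0,0,-0.7,0,0,0,1.0],[0,0,-0.6,0,0,0,1.0],[0,0,-0.6,0,0,0,1.0],[0,0,-0.5,0,0,0,1.0],[0,0,-0.4,0,0,0,1.0],[0,0,-0.2,0,0,0,1.0]]

```text
clock: 9.5
tool_pos: [0.6746, 0.1696, 0.1965]
eef_rot: [2.191, 0.055, -2.195]
wrist_force: [0.2, -0.1, -2.4]
gripper_width: 0.155
```

Emit:
carry_out:
  series:
    - [[0,0,-0.1,0,0,0,1.0],[0,0,-0.1,0,0,0,1.0],[0,0,-0.1,0,0,0,1.0],[0,0,-0.1,0,0,0,1.0],[0,0,-0.05,0,0,0,1.0],[0,0,0,0,0,0,1.0],[0,0,0,0,0,0,1.0],[0,0,0,0,0,0,1.0]]

```text
clock: 10.17
tool_pos: [0.675, 0.1697, 0.1932]
eef_rot: [2.193, 0.056, -2.194]
wrist_force: [-0.6, 0.1, -3.3]
gripper_width: 0.156
```

Run:
```python
from plan import *
v=held('pics/w7.png')
p,d=snapshot("side"); cv2.imwrite("pics/s7.png",cv2.resize(p[150:350,130:380,::-1],None,fx=3,fy=3))
```

```text
held: point in tool (fwd x, left y, up z) mm [  0.6  -3.  -30.1] yaw,pitch,roll [-0.01   0.003 -0.025] frac 0.4 force [-0.6  0.1 -3.3] grip 0.156
tcp [0.675  0.1697 0.1932]
```

View pics/s7.png

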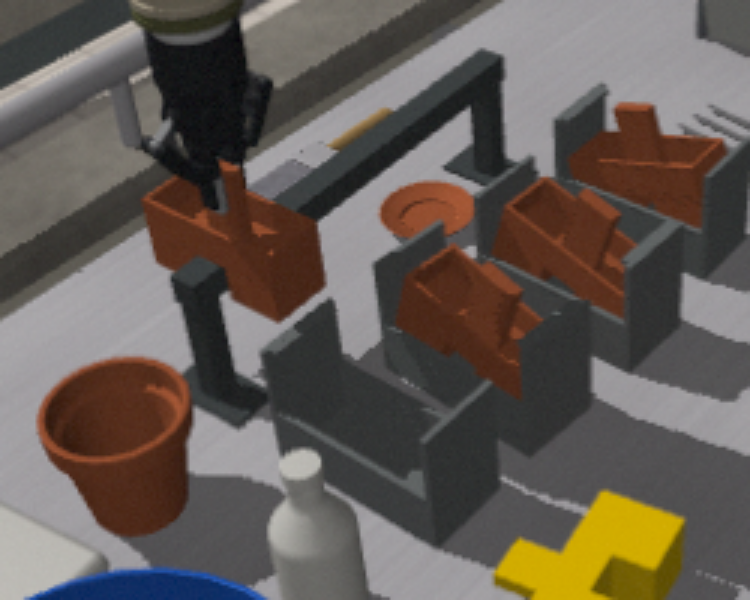

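Emit:
carry_out:
  series:
    - [[0,0,-0.1,0,0,0,1.0],[0,0,-0.1,0,0,0,1.0],[0,0,0,0,0,0,1.0],[0,0,0,0,0,0,1.0],[0,0,0,0,0,0,1.0],[0,0,0,0,0,0,1.0],[0,0,0,0,0,0,1.0],[0,0,0,0,0,0,1.0]]

```text
clock: 10.93
tool_pos: [0.6753, 0.1699, 0.1924]
eef_rot: [2.194, 0.056, -2.192]
wrist_force: [-2.4, -0.5, 6.2]
gripper_width: 0.161
```

Contact: the force went from -3 to +6 N, so the planter is seated. I'll open the fingers and retreat upwards.

Emit:
carry_out:
  series:
    - [[0,0,0,0,0,0,4.5],[0,0,0,0,0,0,4.5],[0,0,0,0,0,0,4.5],[0,0,0,0,0,0,4.5],[0,0,0,0,0,0,4.5],[0,0,2,0,0,0,4.5],[0,0,4,0,0,0,4.5],[0,0,4,0,0,0,4.5]]

```text
clock: 11.6
tool_pos: [0.6735, 0.1694, 0.2892]
eef_rot: [2.186, 0.055, -2.2]
wrist_force: [0.7, 0.1, 1.5]
gripper_width: 0.524
```

Emit:
carry_out:
  series:
    - [[-1,-1,3,0,0,-1,4.5],[-2,-1,2,0,0,-1,4.5],[-3,-2,2,0,0,-1,4.5],[-3,-2,0,0,0,-1,4.5],[-3,-2,0,0,0,-1,4.5],[-3,-2,0,0,0,-1,4.5],[-1,-1,0,0,0,0,4.5],[0,0,0,0,0,0,4.5]]

```text
clock: 12.27
tool_pos: [0.5131, 0.058, 0.362]
eef_rot: [-2.197, 0.062, 2.195]
wrist_force: [-0.4, -1.0, 0.1]
gripper_width: 0.525
```

```bash
cat >> plan.py <<'E'
def look(save,walls=True):
    s=sense(); p,d,i,W=cloud("wrist"); cv2.imwrite(save,p[:,:,::-1])
    print("tcp",s['tool_pos'].round(4),"clock",s['clock'])
    rm=red(p); Z=W[...,2]
    if walls:
        roi=(W[...,0]>0.36)&(W[...,0]<0.63)&(W[...,1]>-0.29)&(W[...,1]<0.28)
        g=roi&~rm&(Z>0.113)&(Z<0.13)
        k,lab,st,ce=cv2.connectedComponentsWithStats(g.astype(np.uint8))
        for j in range(1,k):
            if st[j,4]<100: continue
            q=W[lab==j]; r=cv2.minAreaRect(q[:,:2].astype(np.float32)); print(" wall",np.round(r[0],4),np.round(r[1],4),round(r[2],1),"px",ce[j].round())
    return p,W
def planterfit(W,p,v,rad=.09,zmin=.03):
    m=red(p)&(np.hypot(W[...,0]-v[0],W[...,1]-v[1])<rad)&(W[...,2]>zmin)
    P=W[m]; n=len(P); P=P[::max(1,len(P)//3000)]
    best=None
    for dx in (-.005,0,.005):
        t=fitp(P,[v[0]+dx*np.cos(v[3]),v[1]+dx*np.sin(v[3]),v[2],v[3],v[4],0])
        if best is None or t[2]>best[2]: best=t
    print(" planter",best[0].round(4),"frac",round(best[2],2),"n",n); return best[0]
def railframe(v):
    d=v[:2]-RAIL; c,s=np.cos(RY),np.sin(RY)
    print(" in rail frame x,y,z mm",np.round([(c*d[0]+s*d[1])*1000,(-s*d[0]+c*d[1])*1000,(v[2]-.1395)*1000],1))
E
python3 - <<'E'
from plan import *
p,W=look('pics/w8.png')
v=planterfit(W,p,[.675,.167,.163,.056,0],zmin=.1); railframe(v)
for k in 'BCD': planterfit(W,p,PL[k])
E
```

```text
tcp [0.5131 0.058  0.362 ] clock 12.2667
 wall [ 0.5819 -0.2062] [0.0149 0.0846] 2.4 px [570. 125.]
 wall [ 0.566  -0.0635] [0.0062 0.0819] 0.0 px [437. 147.]
 wall [0.5704 0.0634] [0.0813 0.0052] 87.0 px [313. 148.]
 wall [0.5656 0.2001] [0.0143 0.0827] 0.4 px [184. 160.]
 wall [ 0.4156 -0.2124] [0.0076 0.0835] 2.2 px [554. 273.]
 wall [ 0.399  -0.0618] [0.0818 0.0153] 89.4 px [428. 293.]
 wall [0.4031 0.0728] [0.0806 0.0157] 86.7 px [315. 295.]
 wall [0.3989 0.1974] [0.008  0.0826] 0.6 px [208. 303.]
 planter [6.756e-01 1.702e-01 1.624e-01 7.270e-02 3.000e-04 4.000e-04] frac 0.51 n 10595
 in rail frame x,y,z mm [  0.4 157.1  22.9]
 planter [ 0.478   0.0636  0.0811 -0.0429  0.3016 -0.0271] frac 0.42 n 6435
 planter [ 0.4742 -0.0635  0.0808 -0.0089  0.2993  0.0056] frac 0.57 n 7353
 planter [ 0.5045 -0.2109  0.0814 -3.1036  0.3039 -0.005 ] frac 0.55 n 8652
```

View pics/w8.png

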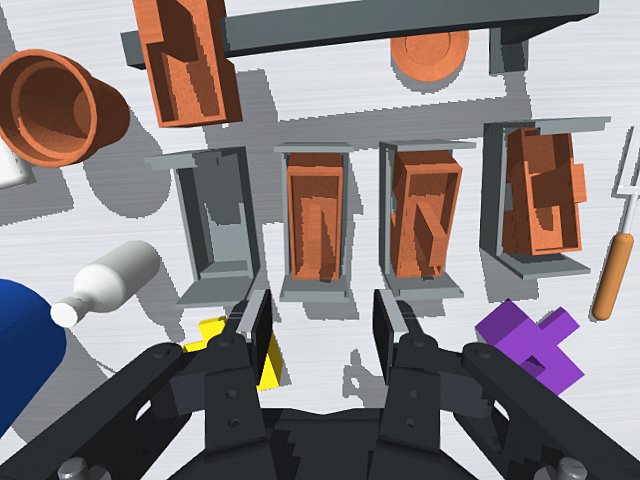

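```bash
sed -i "s/'B':\[.4781,.066,.081,-.055,.30\]/'B':[.478,.0655,.081,-.052,.30]/; s/'C':\[.4742,-.0605,.081,-.014,.30\]/'C':[.4742,-.063,.081,-.010,.30]/" plan.py
python3 - <<'E'
from plan import *
for b in (.07,.0): print(b,grasp('B',b)[0]); delta(*grasp('B',b),label=b)
E
```

```text
0.07 [0.44789768 0.06706673 0.17844432]
0.07 d cm [ -6.64   0.82 -18.34] rot deg [ -0.76 -17.11   0.08] len 19.52
0.0 [0.46855614 0.06599152 0.11157077]
0.0 d cm [ -4.57   0.71 -25.03] rot deg [ -0.76 -17.11   0.08] len 25.45
```

Emit:
carry_out:
  series:
    - [[-0.9,0.1,-1,0,-2.45,0,4.5],[-0.9,0.1,-2.5,0,-2.45,0,4.5],[-0.9,0.1,-3,-0.2,-2.45,0,4.5],[-1,0.1,-3,-0.2,-2.45,0,4.5],[-1,0.1,-3,-0.2,-2.45,0,4.5],[-1,0.1,-3,-0.2,-2.45,0,4.5],[-0.9,0.2,-2.8,0,-2.4,0,4.5],[0,0,0,0,0,0,4.5]]

```text
clock: 12.98
tool_pos: [0.4398, 0.0682, 0.165]
eef_rot: [-2.486, 0.065, 1.873]
wrist_force: [-1.7, -0.5, -2.6]
gripper_width: 0.524
```

Run:
```python
from plan import *
p,W=look('pics/w9.png')
planterfit(W,p,PL['B'])
for b in (.0,): delta(*grasp('B',b),label=b)
```

```text
tcp [0.4398 0.0682 0.165 ] clock 12.9833
 wall [0.5699 0.0632] [0.0819 0.0077] 86.6 px [320.  61.]
 wall [ 0.5659 -0.064 ] [0.0836 0.008 ] 89.7 px [543.  61.]
 wall [0.5657 0.1998] [0.0156 0.0837] 0.7 px [79. 83.]
 wall [ 0.3993 -0.0658] [0.0774 0.0154] 89.5 px [564. 353.]
 wall [0.4033 0.07  ] [0.0662 0.0152] 86.7 px [322. 362.]
 wall [0.3989 0.2131] [0.0079 0.0525] 2.1 px [ 70. 378.]
 planter [ 0.481   0.0635  0.082  -0.0566  0.3026 -0.0269] frac 0.36 n 22253
0.0 d cm [ 2.46 -0.21 -6.  ] rot deg [ 0.08 -0.78 -0.09] len 6.48
```

View pics/w9.png

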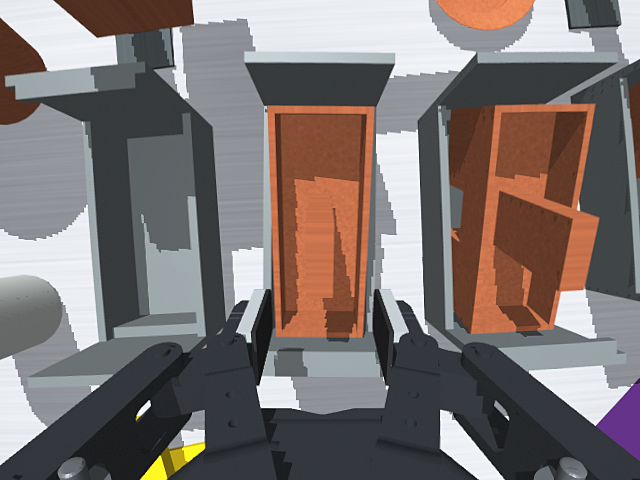

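Emit:
carry_out:
  series:
    - [[0.6,-0.1,-1.5,0,-0.4,0,4.5],[0.6,-0.1,-1.5,0,-0.4,0,4.5],[0.6,0,-1.5,0,0,0,4.5],[0.6,0,-1.4,0,0,0,4.5],[0,0,0,0,0,0,4.5],[0,0,0,0,0,0,4.5],[0,0,0,0,0,0,4.5],[0,0,0,0,0,0,4.5]]

```text
clock: 13.7
tool_pos: [0.4747, 0.0658, 0.1218]
eef_rot: [-2.517, 0.065, 1.827]
wrist_force: [-0.2, 0.4, 0.4]
gripper_width: 0.529
```

Run:
```python
from plan import *
p,W=look('pics/w10.png',False)
delta(*grasp('B',0))
```

```text
tcp [0.4747 0.0658 0.1218] clock 13.7
 d cm [-0.57  0.02 -0.97] rot deg [ 0.05  0.84 -0.02] len 1.13
```

View pics/w10.png

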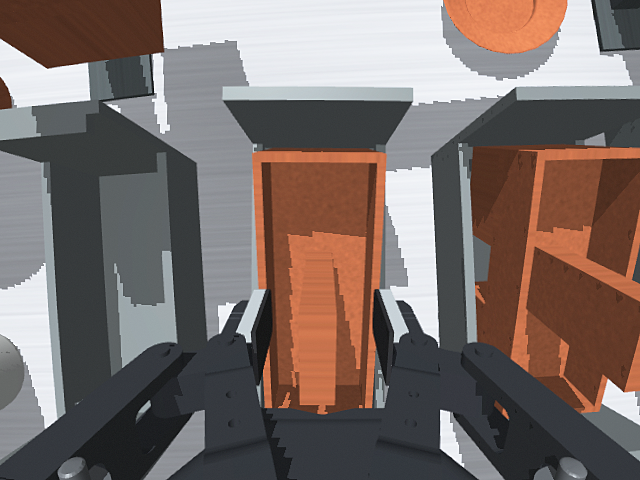

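Emit:
carry_out:
  series:
    - [[-0.3,0,-0.5,0,0.84,0,4.5],[-0.27,0,-0.47,0,0,0,4.5],[0,0,0,0,0,0,4.5],[0,0,0,0,0,0,4.5],[0,0,0,0,0,0,1.0],[0,0,0,0,0,0,1.0],[0,0,0,0,0,0,1.0],[0,0,0,0,0,0,1.0]]

```text
clock: 14.42
tool_pos: [0.4672, 0.0657, 0.1093]
eef_rot: [-2.501, 0.066, 1.85]
wrist_force: [-0.9, 0.3, -0.6]
gripper_width: 0.154
```

Run:
```python
from plan import *
print(sense()['wrist_force'],sense()['gripper_width'])
delta(*grasp('B',0))
```

```text
[-0.93198232  0.28327644 -0.62871311] 0.15365197188641394
 d cm [0.14 0.03 0.23] rot deg [ 0.06 -0.16 -0.02] len 0.27
```

Emit:
carry_out:
  series:
    - [[0,0,0.15,0,0,0,1.0],[0,0,0.15,0,0,0,1.0],[0.17,-0.01,0.24,0.08,1.43,0,1.0],[0.17,-0.01,0.24,0.08,1.43,0,1.0],[0.17,-0.01,0.24,0.08,1.43,0,1.0],[0.17,-0.01,0.24,0.08,1.43,0,1.0],[0.17,-0.01,0.24,0.08,1.43,0,1.0],[0.17,-0.01,0.24,0.08,1.43,0,1.0]]

```text
clock: 15.08
tool_pos: [0.4773, 0.0651, 0.1267]
eef_rot: [-2.351, 0.061, 2.032]
wrist_force: [0.1, -1.0, -2.7]
gripper_width: 0.153
```

Emit:
carry_out:
  series:
    - [[0.17,-0.01,0.24,0.08,1.43,0,1.0],[0.17,-0.01,0.24,0.08,1.43,0,1.0],[0.17,-0.01,0.24,0.08,1.43,0,1.0],[0.17,-0.01,0.24,0.08,1.43,0,1.0],[0.17,-0.01,0.24,0.08,1.43,0,1.0],[0.17,-0.01,0.24,0.08,1.43,0,1.0],[0,0,0,0,0,0,1.0],[0,0,0,0,0,0,1.0]]

```text
clock: 15.75
tool_pos: [0.4878, 0.0645, 0.1409]
eef_rot: [-2.193, 0.057, 2.198]
wrist_force: [-1.1, 0.1, -2.8]
gripper_width: 0.16
```

Run:
```python
from plan import *
v=held('pics/w11.png')
p,d=snapshot("side"); cv2.imwrite("pics/s11.png",cv2.resize(p[150:350,130:380,::-1],None,fx=3,fy=3))
s=sense();M=R.from_rotvec(s['eef_rot']).as_matrix();print(M.round(3))
pt=s['tool_pos']+M@np.array([-v[2],-v[1],-v[0]]); print("pt",pt.round(4),"crate",tocr(pt,'B'))
```

```text
held: point in tool (fwd x, left y, up z) mm [  2.3  -3.1 -30.4] yaw,pitch,roll [-0.007  0.009 -0.023] frac 0.39 force [-1.1  0.1 -2.8] grip 0.16
tcp [0.4878 0.0645 0.1409]
[[-0.003 -0.052 -0.999]
 [ 0.    -0.999  0.052]
 [-1.    -0.     0.003]]
pt [0.4893 0.0613 0.1103] crate [ 0.00493138 -0.00651583  0.11026856]
```

View pics/s11.png

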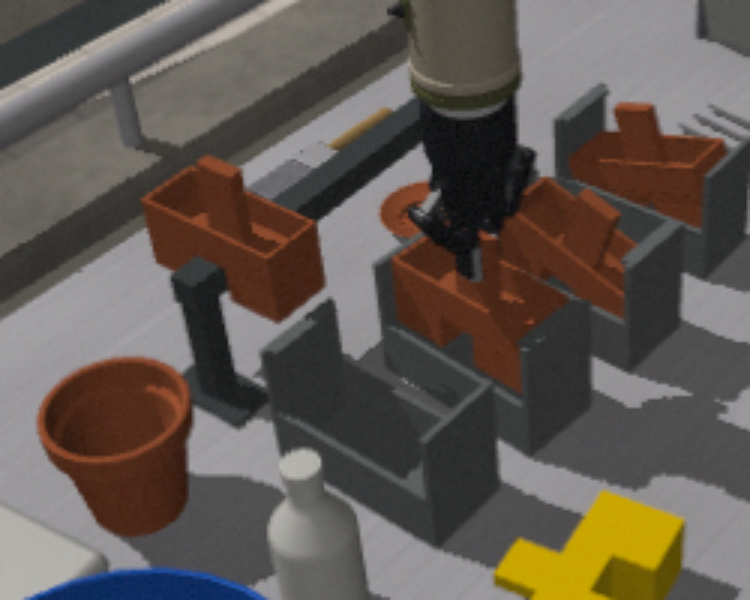

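View pics/w11.png

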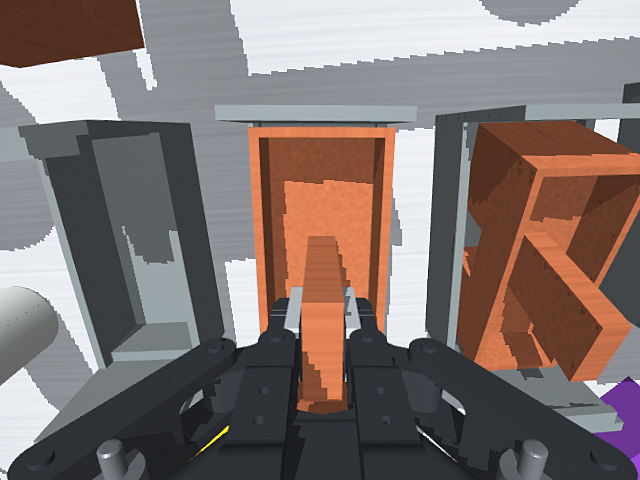

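Emit:
carry_out:
  series:
    - [[0,0,0.5,0,0,0,1.0],[0,0,0.7,0,0,0,1.0],[0,0,1.0,0,0,0,1.0],[0,0,2,0,0,0,1.0],[0,0,2.5,0,0,0,1.0],[0,0,2.5,0,0,0,1.0],[0,0,2,0,0,0,1.0],[0,0,0,0,0,0,1.0]]

```text
clock: 16.52
tool_pos: [0.4901, 0.0646, 0.2598]
eef_rot: [-2.203, 0.056, 2.187]
wrist_force: [1.7, 0.9, -1.2]
gripper_width: 0.154
```

```bash
cat >> plan.py <<'E'
def toslot(y,v,z=.2):
    s=sense(); M=R.from_rotvec(s['eef_rot']).as_matrix()
    yaw=RY
    Rt=toolR(Rpl(yaw-v[3]*1.0,0))
    off=Rt@np.array([-v[2],0,-v[0]])
    P=np.r_[slot(y),z]
    delta(P-off,Rt,"to slot")
E
python3 - <<'E'
from plan import *
v=held('pics/w12.png'); toslot(.052,v,.215)
E
```

```text
held: point in tool (fwd x, left y, up z) mm [  2.2  -3.  -30.4] yaw,pitch,roll [-0.009  0.008 -0.021] frac 0.4 force [ 1.7  0.9 -1.2] grip 0.154
tcp [0.4901 0.0646 0.2598]
to slot d cm [18.95  0.06 -1.16] rot deg [-0.04  0.25  6.69] len 18.98
```

Emit:
carry_out:
  series:
    - [[1,0,0,0,0,0.5,1.0],[2.5,0,0,0,0,1,1.0],[3.5,0,0,0,0,1.1,1.0],[3.5,0,0,0,0,1.1,1.0],[3.5,0,0,0,0,1,1.0],[2.5,0,0,0,0,1,1.0],[1.5,0,0,0,0,0.9,1.0],[1,0,0,0,0,0,1.0]]

```text
clock: 17.23
tool_pos: [0.6783, 0.0643, 0.2504]
eef_rot: [2.183, 0.071, -2.195]
wrist_force: [0.1, 0.1, -2.7]
gripper_width: 0.153
```

Emit:
carry_out:
  series:
    - [[0,0,-0.5,0,0,0,1.0],[0,0,-0.5,0,0,0,1.0],[0,0,0,0,0,0,1.0],[0,0,0,0,0,0,1.0],[0,0,0,0,0,0,1.0],[0,0,0,0,0,0,1.0],[0,0,0,0,0,0,1.0],[0,0,0,0,0,0,1.0]]

```text
clock: 17.9
tool_pos: [0.6776, 0.0645, 0.2437]
eef_rot: [2.187, 0.07, -2.191]
wrist_force: [-0.5, -0.3, -2.9]
gripper_width: 0.154
```

Run:
```python
from plan import *
v=held('pics/w13.png'); toslot(.052,v,.163)
p,d,i,W=cloud("wrist"); f=railfit(W,p)
p,d=snapshot("side"); cv2.imwrite("pics/s13.png",cv2.resize(p[150:350,130:380,::-1],None,fx=3,fy=3))
```

```text
held: point in tool (fwd x, left y, up z) mm [  2.1  -2.9 -30.5] yaw,pitch,roll [-0.012  0.007 -0.022] frac 0.39 force [-0.5 -0.3 -2.9] grip 0.154
tcp [0.6776 0.0645 0.2437]
to slot d cm [ 0.13  0.07 -5.02] rot deg [ 0.   -0.11  0.24] len 5.02
rail: x at y=.0134 0.6847 yaw 3.27 width 0.0274 z 0.1393 yr -0.15999999999999998 0.1400000000000003
```

View pics/s13.png

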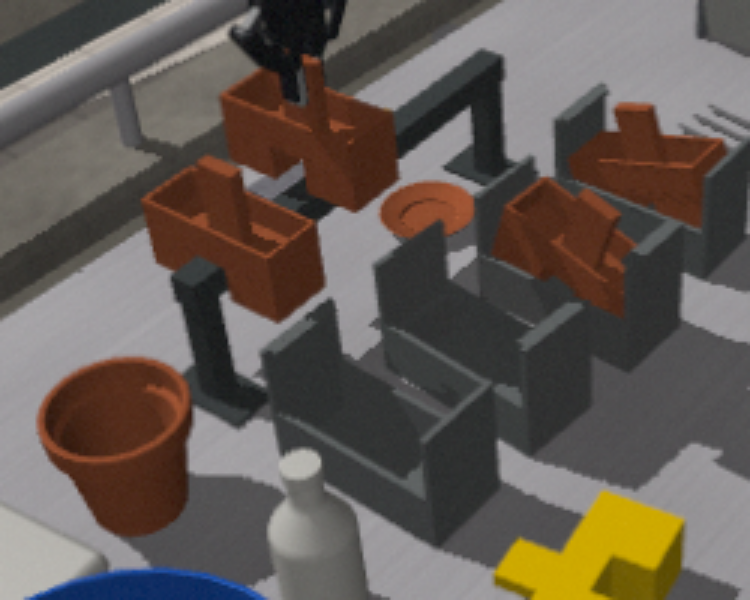

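Aligned to within about 2 mm. I'll shift +1.5 mm in x and lower it.

Emit:
carry_out:
  series:
    - [[0.15,0,-0.8,0,0,0,1.0],[0,0,-0.8,0,0,0,1.0],[0,0,-0.8,0,0,0,1.0],[0,0,-0.7,0,0,0,1.0],[0,0,-0.6,0,0,0,1.0],[0,0,-0.5,0,0,0,1.0],[0,0,-0.3,0,0,0,1.0],[0,0,-0.2,0,0,0,1.0]]

```text
clock: 18.72
tool_pos: [0.6789, 0.0645, 0.1954]
eef_rot: [2.185, 0.07, -2.193]
wrist_force: [0.1, 0.3, -2.2]
gripper_width: 0.155
```

Emit:
carry_out:
  series:
    - [[0,0,-0.1,0,0,0,1.0],[0,0,-0.1,0,0,0,1.0],[0,0,-0.1,0,0,0,1.0],[0,0,-0.1,0,0,0,1.0],[0,0,0,0,0,0,1.0],[0,0,0,0,0,0,1.0],[0,0,0,0,0,0,1.0],[0,0,0,0,0,0,1.0]]

```text
clock: 19.38
tool_pos: [0.6794, 0.0646, 0.1929]
eef_rot: [2.187, 0.07, -2.191]
wrist_force: [-1.0, 0.8, 2.7]
gripper_width: 0.153
```

Emit:
carry_out:
  series:
    - [[0,0,0,0,0,0,4.5],[0,0,0,0,0,0,4.5],[0,0,0,0,0,0,4.5],[0,0,0,0,0,0,4.5],[0,0,0,0,0,0,4.5],[0,0,2,0,0,0,4.5],[0,0,4,0,0,0,4.5],[0,0,4,0,0,0,4.5]]

```text
clock: 20.05
tool_pos: [0.6777, 0.0645, 0.2905]
eef_rot: [2.18, 0.07, -2.198]
wrist_force: [1.2, -0.4, 0.7]
gripper_width: 0.526
```

Emit:
carry_out:
  series:
    - [[-1,-1,3,0,0,-0.5,4.5],[-2,-1,2,0,0,-0.5,4.5],[-3,-2,2,0,0,-0.5,4.5],[-3,-2,0,0,0,-0.5,4.5],[-3,-2,0,0,0,-0.5,4.5],[-3,-2,0,0,0,-0.5,4.5],[-1,-2,0,0,0,0,4.5],[0,0,0,0,0,0,4.5]]

```text
clock: 20.72
tool_pos: [0.5171, -0.0583, 0.363]
eef_rot: [2.215, 0.008, -2.218]
wrist_force: [-1.3, 0.2, 0.5]
gripper_width: 0.524
```

Run:
```python
from plan import *
p,W=look('pics/w14.png')
for v in ([.675,.17,.163,.06,0],[.681,.065,.163,.056,0]):
    v=planterfit(W,p,v,zmin=.1); railframe(v)
for k in 'CD': planterfit(W,p,PL[k])
for b in (.07,.0): delta(*grasp('C',b),label=b)
```

```text
tcp [ 0.5171 -0.0583  0.363 ] clock 20.7167
 wall [ 0.582  -0.2067] [0.0143 0.0818] 2.6 px [465. 142.]
 wall [0.5698 0.063 ] [0.0824 0.0069] 87.0 px [206. 151.]
 wall [0.5656 0.1996] [0.0144 0.084 ] 0.5 px [ 81. 155.]
 wall [ 0.5663 -0.0641] [0.081  0.0062] 89.5 px [327. 156.]
 wall [ 0.415  -0.2129] [0.008  0.0828] 3.0 px [451. 288.]
 wall [0.4029 0.0728] [0.0827 0.0151] 86.8 px [210. 296.]
 wall [0.3992 0.1975] [0.0079 0.0837] 0.3 px [110. 297.]
 wall [ 0.3989 -0.0621] [0.0806 0.0153] 89.2 px [324. 301.]
 planter [ 0.6754  0.1703  0.1623  0.0641 -0.0029  0.0013] frac 0.6 n 13879
 in rail frame x,y,z mm [  0.2 157.2  22.8]
 planter [ 0.6809  0.0653  0.1625  0.0827 -0.0014  0.0012] frac 0.39 n 12966
 in rail frame x,y,z mm [-0.1 51.9 23. ]
 planter [ 0.4742 -0.0598  0.081  -0.0226  0.3017  0.0351] frac 0.43 n 6207
 planter [ 5.1020e-01 -2.1070e-01  7.9900e-02 -3.1055e+00  2.9610e-01 -3.1000e-03] frac 0.46 n 7321
0.07 d cm [ -7.42  -0.57 -18.44] rot deg [  0.02 -17.25  -1.05] len 19.89
0.0 d cm [ -5.35  -0.59 -25.13] rot deg [  0.02 -17.25  -1.05] len 25.7
```

View pics/w14.png

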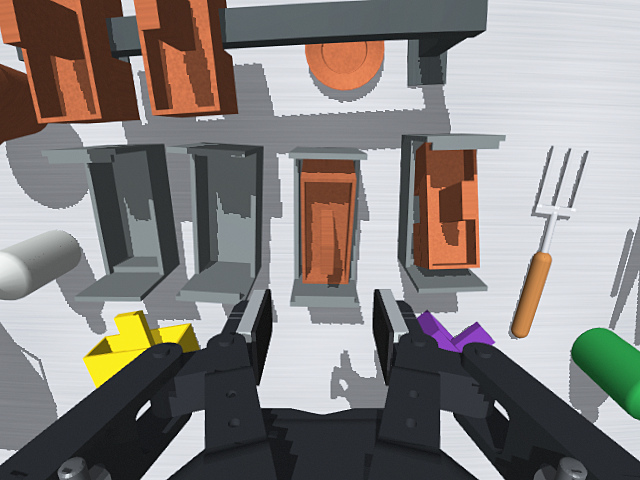

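Emit:
carry_out:
  series:
    - [[-1,-0.1,-1,0,-2.45,0,4.5],[-1,-0.1,-2.5,0,-2.45,0,4.5],[-1,-0.1,-3,0,-2.45,-0.3,4.5],[-1,-0.1,-3,0,-2.45,-0.3,4.5],[-1.1,-0.1,-3,0,-2.45,-0.3,4.5],[-1.1,0,-3,0,-2.45,-0.3,4.5],[-1.1,0,-2.5,0,-2.45,0,4.5],[0,0,0,0,0,0,4.5]]

```text
clock: 21.43
tool_pos: [0.4377, -0.0575, 0.1697]
eef_rot: [-2.502, 0.007, 1.884]
wrist_force: [-2.0, 0.7, -2.8]
gripper_width: 0.526
```

```bash
sed -i "s/'C':\[.4742,-.063,.081,-.010,.30\]/'C':[.4742,-.062,.081,-.015,.30]/" plan.py
python3 - <<'E'
from plan import *
p,W=look('pics/w15.png')
planterfit(W,p,PL['C'])
delta(*grasp('C',0))
E
```

```text
tcp [ 0.4377 -0.0575  0.1697] clock 21.4333
 wall [ 0.582  -0.2064] [0.0161 0.0833] 2.4 px [574.  42.]
 wall [0.5698 0.0636] [0.0836 0.0077] 86.7 px [113.  67.]
 wall [ 0.5659 -0.0636] [0.0818 0.0076] 89.4 px [331.  68.]
 wall [ 0.4149 -0.2091] [0.0073 0.0774] 2.0 px [579. 330.]
 wall [0.4036 0.0787] [0.0715 0.0153] 87.0 px [ 86. 353.]
 wall [ 0.3993 -0.0566] [0.0677 0.0156] 89.8 px [323. 362.]
 planter [ 0.4771 -0.06    0.0819 -0.0136  0.3032  0.0289] frac 0.36 n 21109
 d cm [ 2.31 -0.31 -6.44] rot deg [-0.18 -0.77 -0.28] len 6.85
```

View pics/w15.png

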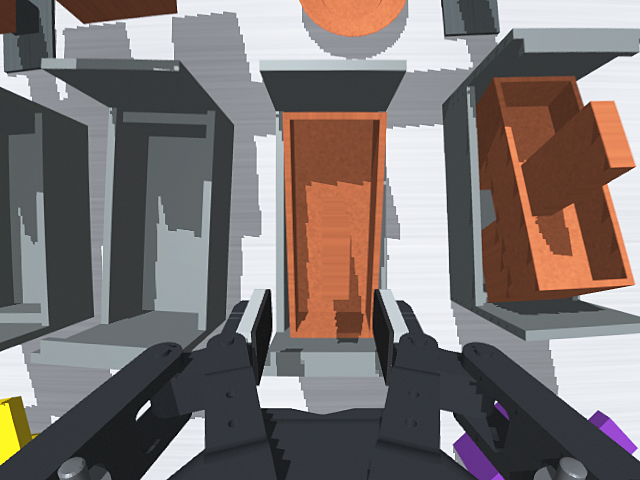

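Emit:
carry_out:
  series:
    - [[0.5,-0.15,-1.6,0,0,0,4.5],[0.5,-0.15,-1.6,0,0,0,4.5],[0.5,0,-1.6,0,0,0,4.5],[0.3,0,-1.2,0,0,0,4.5],[0.1,0,-0.6,0,0,0,4.5],[0,0,0,0,0,0,4.5],[0,0,0,0,0,0,4.5],[0,0,0,0,0,0,4.5]]

```text
clock: 22.15
tool_pos: [0.4667, -0.0638, 0.1184]
eef_rot: [-2.524, 0.013, 1.863]
wrist_force: [-0.5, 0.4, 0.4]
gripper_width: 0.531
```

Run:
```python
from plan import *
p,W=look('pics/w16.png',False)
delta(*grasp('C',0))
```

```text
tcp [ 0.4667 -0.0638  0.1184] clock 22.15
 d cm [-0.17  0.19 -0.66] rot deg [ 0.07 -0.06 -0.3 ] len 0.7
```

View pics/w16.png

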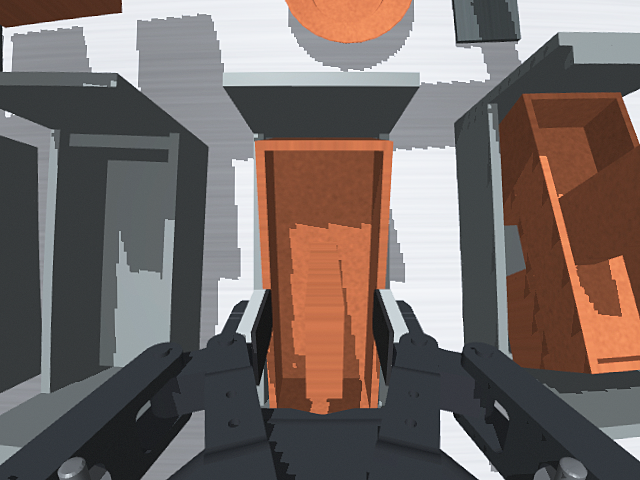

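Emit:
carry_out:
  series:
    - [[-0.1,0.1,-0.4,0,0,-0.3,4.5],[-0.1,0,-0.3,0,0,0,4.5],[0,0,0,0,0,0,4.5],[0,0,0,0,0,0,4.5],[0,0,0,0,0,0,1.0],[0,0,0,0,0,0,1.0],[0,0,0,0,0,0,1.0],[0,0,0,0,0,0,1.0]]

```text
clock: 22.87
tool_pos: [0.4631, -0.0626, 0.1093]
eef_rot: [-2.519, 0.02, 1.863]
wrist_force: [-0.2, -0.3, 0.4]
gripper_width: 0.153
```

Run:
```python
from plan import *
print(sense()['wrist_force'],sense()['gripper_width'])
delta(*grasp('C',0))
```

```text
[-0.23546954 -0.33779826  0.41366839] 0.1530236693470287
 d cm [0.16 0.07 0.23] rot deg [ 0.04 -0.18  0.01] len 0.29
```

Emit:
carry_out:
  series:
    - [[0,0,0.15,0,0,0,1.0],[0,0,0.15,0,0,0,1.0],[0.17,0,0.24,0.02,1.43,0,1.0],[0.17,0,0.24,0.02,1.43,0,1.0],[0.17,0,0.24,0.02,1.43,0,1.0],[0.17,0,0.24,0.02,1.43,0,1.0],[0.17,0,0.24,0.02,1.43,0,1.0],[0.17,0,0.24,0.02,1.43,0,1.0]]

```text
clock: 23.53
tool_pos: [0.4729, -0.0624, 0.1262]
eef_rot: [-2.369, 0.018, 2.049]
wrist_force: [0.2, 0.1, -4.3]
gripper_width: 0.153
```

Emit:
carry_out:
  series:
    - [[0.17,0,0.24,0.02,1.43,0,1.0],[0.17,0,0.24,0.02,1.43,0,1.0],[0.17,0,0.24,0.02,1.43,0,1.0],[0.17,0,0.24,0.02,1.43,0,1.0],[0.17,0,0.24,0.02,1.43,0,1.0],[0.17,0,0.24,0.02,1.43,0,1.0],[0,0,0,0,0,0,1.0],[0,0,0,0,0,0,1.0]]

```text
clock: 24.2
tool_pos: [0.4836, -0.0624, 0.1405]
eef_rot: [-2.211, 0.017, 2.218]
wrist_force: [-0.4, -0.3, -3.6]
gripper_width: 0.157
```

Run:
```python
from plan import *
v=held('pics/w17.png')
s=sense();M=R.from_rotvec(s['eef_rot']).as_matrix();print(M.round(3))
pt=s['tool_pos']+M@np.array([-v[2],-v[1],-v[0]]); print("pt",pt.round(4),"crate",tocr(pt,'C'))
```

```text
held: point in tool (fwd x, left y, up z) mm [  2.5  -3.5 -30.4] yaw,pitch,roll [-0.008  0.008 -0.035] frac 0.4 force [-0.4 -0.3 -3.6] grip 0.157
tcp [ 0.4836 -0.0624  0.1405]
[[-0.003 -0.015 -1.   ]
 [-0.001 -1.     0.015]
 [-1.     0.001  0.003]]
pt [ 0.4856 -0.0659  0.11  ] crate [ 0.00474731 -0.0031582   0.1099895 ]
```

View pics/w17.png

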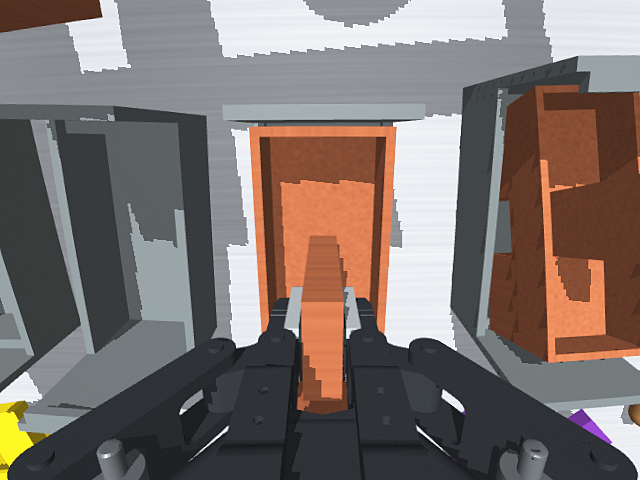

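Emit:
carry_out:
  series:
    - [[0,0,0.5,0,0,0,1.0],[0,0,0.7,0,0,0,1.0],[0,0,1.0,0,0,0,1.0],[0,0,2,0,0,0,1.0],[0,0,2.5,0,0,0,1.0],[0,0,2.5,0,0,0,1.0],[0,0,2,0,0,0,1.0],[0,0,0,0,0,0,1.0]]

```text
clock: 24.92
tool_pos: [0.486, -0.0631, 0.2595]
eef_rot: [-2.223, 0.02, 2.208]
wrist_force: [0.6, 0.4, -2.3]
gripper_width: 0.156
```

Emit:
carry_out:
  series:
    - [[1,0,0,0,0,0.4,1.0],[2.5,0.4,0,0,0,0.7,1.0],[3.5,0.4,0,0,0,0.7,1.0],[3.5,0.4,0,0,0,0.7,1.0],[3.5,0.4,0,0,0,0.7,1.0],[3,0.4,0,0,0,0.7,1.0],[2,0.4,0,0,0,0.7,1.0],[1,0,0,0,0,0,1.0]]

```text
clock: 25.58
tool_pos: [0.6851, -0.0375, 0.2508]
eef_rot: [2.183, 0.073, -2.192]
wrist_force: [1.3, -0.3, -3.7]
gripper_width: 0.156
```

Emit:
carry_out:
  series:
    - [[0,0,-0.5,0,0,0,1.0],[0,0,-0.5,0,0,0,1.0],[0,0,0,0,0,0,1.0],[0,0,0,0,0,0,1.0],[0,0,0,0,0,0,1.0],[0,0,0,0,0,0,1.0],[0,0,0,0,0,0,1.0],[0,0,0,0,0,0,1.0]]

```text
clock: 26.25
tool_pos: [0.6835, -0.0386, 0.2436]
eef_rot: [2.186, 0.07, -2.19]
wrist_force: [-0.2, 0.2, -3.7]
gripper_width: 0.15
```

Run:
```python
from plan import *
v=held('pics/w18.png'); toslot(-.052,v,.163)
p,d,i,W=cloud("wrist"); f=railfit(W,p)
p,d=snapshot("side"); cv2.imwrite("pics/s18.png",cv2.resize(p[130:330,180:430,::-1],None,fx=3,fy=3))
```

```text
held: point in tool (fwd x, left y, up z) mm [  2.4  -3.5 -30.5] yaw,pitch,roll [-0.009  0.006 -0.031] frac 0.4 force [-0.2  0.2 -3.7] grip 0.15
tcp [ 0.6835 -0.0386  0.2436]
to slot d cm [ 0.1  -0.01 -5.  ] rot deg [ 0.07 -0.12 -0.01] len 5.0
rail: x at y=.0134 0.6846 yaw 3.28 width 0.0276 z 0.1394 yr -0.2 0.1400000000000003
```

View pics/s18.png

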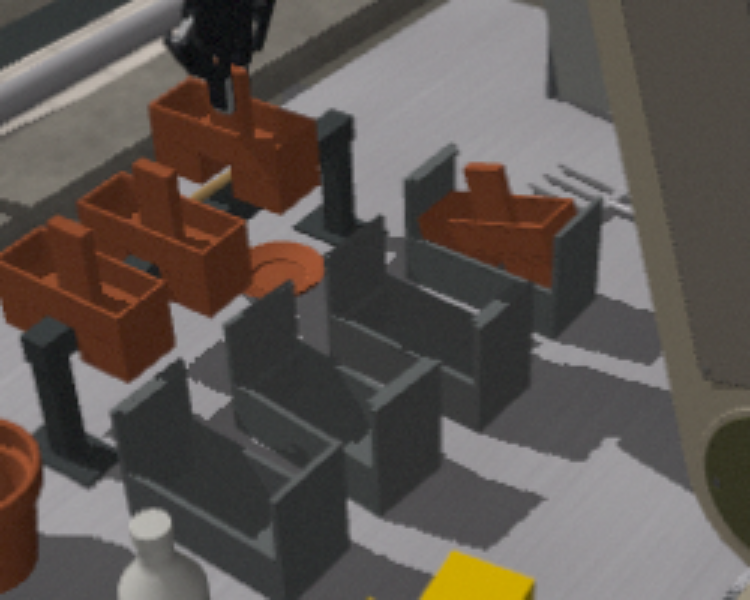

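Emit:
carry_out:
  series:
    - [[0.1,0,-0.8,0,0,0,1.0],[0,0,-0.8,0,0,0,1.0],[0,0,-0.8,0,0,0,1.0],[0,0,-0.7,0,0,0,1.0],[0,0,-0.6,0,0,0,1.0],[0,0,-0.5,0,0,0,1.0],[0,0,-0.3,0,0,0,1.0],[0,0,-0.2,0,0,0,1.0]]

```text
clock: 27.07
tool_pos: [0.6843, -0.0384, 0.1952]
eef_rot: [2.184, 0.071, -2.192]
wrist_force: [-0.3, -0.5, -3.5]
gripper_width: 0.158
```

Emit:
carry_out:
  series:
    - [[0,0,-0.1,0,0,0,1.0],[0,0,-0.1,0,0,0,1.0],[0,0,-0.1,0,0,0,1.0],[0,0,-0.1,0,0,0,1.0],[0,0,0,0,0,0,1.0],[0,0,0,0,0,0,1.0],[0,0,0,0,0,0,1.0],[0,0,0,0,0,0,1.0]]

```text
clock: 27.73
tool_pos: [0.6849, -0.0386, 0.1929]
eef_rot: [2.186, 0.07, -2.189]
wrist_force: [-1.2, -1.2, 3.2]
gripper_width: 0.155
```

Seated: z matches and the force has reversed. I'll release it.

Emit:
carry_out:
  series:
    - [[0,0,0,0,0,0,4.5],[0,0,0,0,0,0,4.5],[0,0,0,0,0,0,4.5],[0,0,0,0,0,0,4.5],[0,0,0,0,0,0,4.5],[0,0,2,0,0,0,4.5],[0,0,4,0,0,0,4.5],[0,0,4,0,0,0,4.5]]

```text
clock: 28.4
tool_pos: [0.6831, -0.0383, 0.2902]
eef_rot: [2.179, 0.071, -2.197]
wrist_force: [0.2, 0.3, 0.9]
gripper_width: 0.53
```

Emit:
carry_out:
  series:
    - [[-1,-2,3,0,0,0,4.5],[-2,-3,2,0,0,0,4.5],[-3,-3,2,0,0,0,4.5],[-3,-3,0,0,0,0,4.5],[-3,-3,0,0,0,0,4.5],[-2,-3,0,0,0,0,4.5],[0,0,0,0,0,0,4.5],[0,0,0,0,0,0,4.5]]

```text
clock: 29.07
tool_pos: [0.5479, -0.2058, 0.3602]
eef_rot: [2.187, 0.066, -2.191]
wrist_force: [-0.5, 0.3, -0.4]
gripper_width: 0.526
```

Run:
```python
from plan import *
p,W=look('pics/w19.png')
for v in ([.675,.17,.163,.06,0],[.681,.065,.163,.056,0],[.6869,-.0385,.163,.056,0]):
  try: v=planterfit(W,p,v,zmin=.1); railframe(v)
  except Exception as e: print(e)
planterfit(W,p,PL['D'])
for b in (.07,.0): delta(*grasp('D',b),label=b)
```

```text
tcp [ 0.5479 -0.2058  0.3602] clock 29.0667
 wall [0.5698 0.0629] [0.0842 0.0071] 86.7 px [ 74. 168.]
 wall [ 0.5819 -0.2066] [0.0143 0.0812] 2.2 px [325. 170.]
 wall [ 0.5661 -0.0644] [0.007  0.0815] 0.0 px [190. 177.]
 wall [0.4033 0.0728] [0.0838 0.0163] 86.9 px [ 85. 307.]
 wall [0.3991 0.171 ] [0.0083 0.0323] 2.2 px [ 11. 303.]
 wall [ 0.415  -0.2128] [0.0075 0.081 ] 2.2 px [321. 312.]
 wall [ 0.3994 -0.0609] [0.078  0.0159] 90.0 px [194. 317.]
 planter [0.67   0.1697 0.163  0.06   0.     0.    ] frac 0.0 n 779
 in rail frame x,y,z mm [ -5.2 156.8  23.5]
 planter [ 0.6812  0.0652  0.1619  0.0739 -0.0069  0.0032] frac 0.58 n 12827
 in rail frame x,y,z mm [ 0.1 51.9 22.4]
 planter [ 6.866e-01 -3.850e-02  1.625e-01  7.780e-02  4.000e-04  5.000e-04] frac 0.44 n 17011
 in rail frame x,y,z mm [ -0.3 -51.9  23. ]
 planter [ 0.5106 -0.2064  0.0799 -3.1019  0.2948 -0.0347] frac 0.25 n 5761
0.07 d cm [ -1.03  -0.47 -18.24] rot deg [-0.84 16.93 -1.31] len 18.28
0.0 d cm [ -3.08  -0.56 -24.93] rot deg [-0.84 16.93 -1.31] len 25.13
  return _methods._mean(a, axis=axis, dtype=dtype,
  ret = ret.dtype.type(ret / rcount)
```

View pics/w19.png

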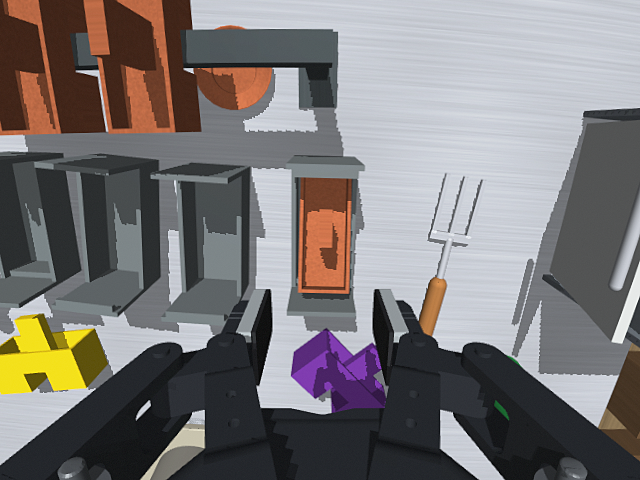

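Emit:
carry_out:
  series:
    - [[-0.2,-0.1,-1,-0.1,2.4,-0.2,4.5],[-0.2,-0.1,-2.5,-0.1,2.4,-0.2,4.5],[-0.2,-0.1,-3,-0.1,2.4,-0.2,4.5],[-0.2,0,-3,-0.1,2.4,-0.2,4.5],[-0.2,0,-3,-0.1,2.4,-0.2,4.5],[-0.1,0,-3,-0.1,2.5,-0.2,4.5],[0,0,-2.2,-0.1,2.4,-0.1,4.5],[0,0,0,0,0,0,4.5]]

```text
clock: 29.78
tool_pos: [0.5359, -0.2039, 0.175]
eef_rot: [1.833, 0.051, -2.512]
wrist_force: [-0.2, 0.7, -2.2]
gripper_width: 0.529
```

```bash
sed -i "s/'D':\[.5085,-.2105,.080,-3.101,.298\]/'D':[.5075,-.209,.0805,-3.101,.298]/" plan.py
python3 - <<'E'
from plan import *
p,W=look('pics/w20.png')
planterfit(W,p,PL['D'])
delta(*grasp('D',0))
E
```

```text
tcp [ 0.5359 -0.2039  0.175 ] clock 29.7833
 wall [ 0.5819 -0.207 ] [0.0154 0.0823] 2.1 px [334. 160.]
 wall [ 0.5659 -0.0701] [0.0717 0.0079] 89.3 px [ 67. 180.]
 wall [0.4015 0.0398] [0.0177 0.0166] 89.2 px [ 11. 366.]
 wall [ 0.4152 -0.2131] [0.009 0.082] 2.1 px [327. 370.]
 wall [ 0.4003 -0.0374] [0.0156 0.0341] 7.6 px [100. 372.]
 planter [ 0.5104 -0.207   0.08   -3.1092  0.29   -0.0336] frac 0.4 n 15014
 d cm [-2.01 -0.39 -6.73] rot deg [-0.34 -0.41 -0.24] len 7.04
```

View pics/w20.png

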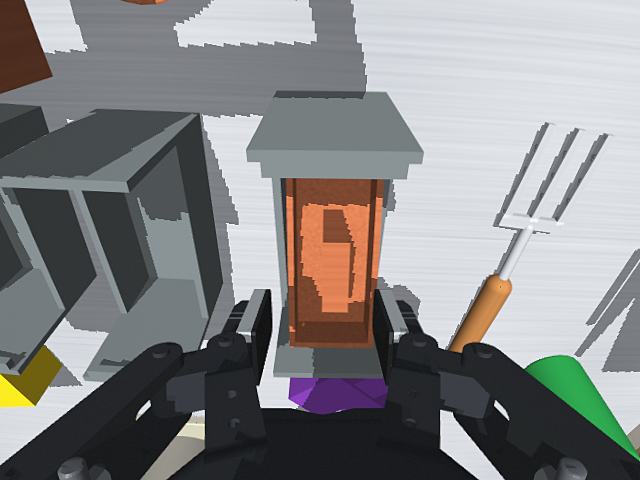

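Emit:
carry_out:
  series:
    - [[-0.5,-0.25,-1.6,-0.3,-0.2,-0.2,4.5],[-0.5,-0.25,-1.6,0,0,0,4.5],[-0.5,0,-1.6,0,0,0,4.5],[-0.3,0,-1.0,0,0,0,4.5],[-0.1,0,-0.4,0,0,0,4.5],[0,0,0,0,0,0,4.5],[0,0,0,0,0,0,4.5],[0,0,0,0,0,0,4.5]]

```text
clock: 30.5
tool_pos: [0.5201, -0.2123, 0.1224]
eef_rot: [1.854, 0.031, -2.494]
wrist_force: [0.2, 0.1, -0.9]
gripper_width: 0.523
```

Run:
```python
from plan import *
p,W=look('pics/w21.png',False)
delta(*grasp('D',0))
```

```text
tcp [ 0.5201 -0.2123  0.1224] clock 30.5
 d cm [-0.31  0.37 -1.11] rot deg [0.21 0.33 0.09] len 1.21
```

View pics/w21.png

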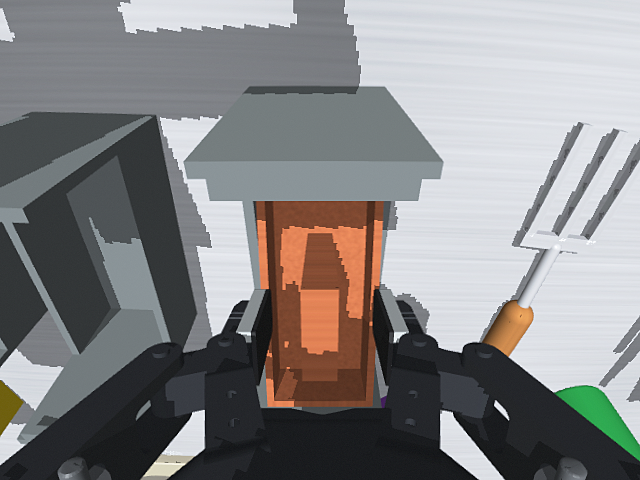

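Emit:
carry_out:
  series:
    - [[-0.15,0,-0.55,0.1,0.3,0,4.5],[-0.15,0,-0.5,0,0,0,4.5],[0,0,0,0,0,0,4.5],[0,0,0,0,0,0,4.5],[0,0,0,0,0,0,1.0],[0,0,0,0,0,0,1.0],[0,0,0,0,0,0,1.0],[0,0,0,0,0,0,1.0]]

```text
clock: 31.22
tool_pos: [0.5161, -0.2121, 0.1104]
eef_rot: [1.846, 0.034, -2.502]
wrist_force: [1.3, 1.0, 1.1]
gripper_width: 0.154
```

Run:
```python
from plan import *
print(sense()['wrist_force'],sense()['gripper_width'])
delta(*grasp('D',0))
```

```text
[1.29751023 0.96333369 1.06279156] 0.1536530441447582
 d cm [0.08 0.35 0.07] rot deg [ 0.06 -0.08  0.1 ] len 0.37
```

Emit:
carry_out:
  series:
    - [[0,0,0.15,0,0,0,1.0],[0,0,0.15,0,0,0,1.0],[-0.17,-0.01,0.24,0.06,-1.43,0,1.0],[-0.17,-0.01,0.24,0.06,-1.43,0,1.0],[-0.17,-0.01,0.24,0.06,-1.43,0,1.0],[-0.17,-0.01,0.24,0.06,-1.43,0,1.0],[-0.17,-0.01,0.24,0.06,-1.43,0,1.0],[-0.17,-0.01,0.24,0.06,-1.43,0,1.0]]

```text
clock: 31.88
tool_pos: [0.5054, -0.2126, 0.1275]
eef_rot: [2.03, 0.039, -2.358]
wrist_force: [0.5, -0.6, -3.0]
gripper_width: 0.156
```

Emit:
carry_out:
  series:
    - [[-0.17,0,0.24,0.06,-1.43,0,1.0],[-0.17,-0.01,0.24,0.06,-1.43,0,1.0],[-0.17,0,0.24,0.06,-1.43,0,1.0],[-0.17,-0.01,0.24,0.06,-1.43,0,1.0],[-0.17,0,0.24,0.06,-1.43,0,1.0],[-0.17,-0.01,0.24,0.06,-1.43,0,1.0],[0,0,0,0,0,0,1.0],[0,0,0,0,0,0,1.0]]

```text
clock: 32.55
tool_pos: [0.4951, -0.213, 0.1421]
eef_rot: [2.201, 0.042, -2.203]
wrist_force: [-0.4, 0.7, -3.6]
gripper_width: 0.156
```

Run:
```python
from plan import *
v=held('pics/w22.png')
s=sense();M=R.from_rotvec(s['eef_rot']).as_matrix();print(M.round(3))
pt=s['tool_pos']+M@np.array([-v[2],-v[1],-v[0]]); print("pt",pt.round(4),"crate",tocr(pt,'D'))
```

```text
held: point in tool (fwd x, left y, up z) mm [  0.5  -3.2 -30.8] yaw,pitch,roll [-0.008  0.004 -0.026] frac 0.4 force [-0.4  0.7 -3.6] grip 0.156
tcp [ 0.4951 -0.213   0.1421]
[[-0.001  0.038 -0.999]
 [ 0.    -0.999 -0.038]
 [-1.    -0.     0.001]]
pt [ 0.4959 -0.216   0.1111] crate [0.0049789  0.00672994 0.11112921]
```

View pics/w22.png

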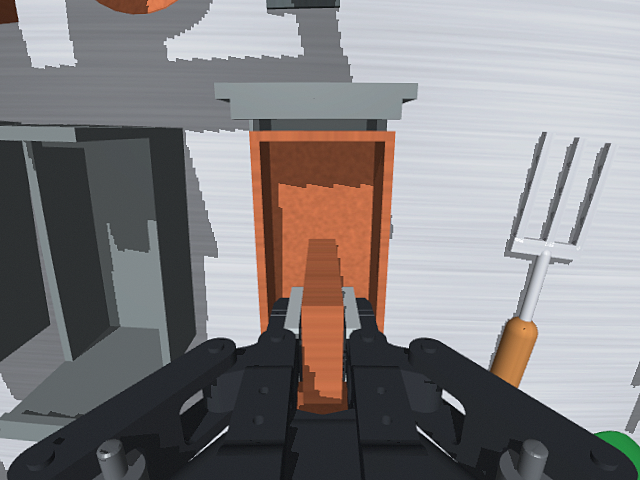

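Emit:
carry_out:
  series:
    - [[0,0,0.5,0,0,0,1.0],[0,0,0.7,0,0,0,1.0],[0,0,1.0,0,0,0,1.0],[0,0,2,0,0,0,1.0],[0,0,2.5,0,0,0,1.0],[0,0,2.5,0,0,0,1.0],[0,0,2,0,0,0,1.0],[0,0,0,0,0,0,1.0]]

```text
clock: 33.27
tool_pos: [0.498, -0.2142, 0.2607]
eef_rot: [2.208, 0.038, -2.191]
wrist_force: [0.5, -1.0, -1.2]
gripper_width: 0.153
```

Emit:
carry_out:
  series:
    - [[1,0.5,0,0,0,0.2,1.0],[2.5,1,0,0,0,0.2,1.0],[3.2,1.2,0,0,0,0.2,1.0],[3.5,1.2,0,0,0,0.2,1.0],[3.5,1.2,0,0,0,0.3,1.0],[3,1,0,0,0,0.2,1.0],[2,0.7,0,0,0,0.2,1.0],[1,0.3,0,0,0,0,1.0]]

```text
clock: 33.93
tool_pos: [0.6943, -0.1392, 0.2501]
eef_rot: [2.184, 0.076, -2.192]
wrist_force: [-1.5, -0.1, -3.7]
gripper_width: 0.153
```

Emit:
carry_out:
  series:
    - [[0,0,-0.5,0,0,0,1.0],[0,0,-0.5,0,0,0,1.0],[0,0,0,0,0,0,1.0],[0,0,0,0,0,0,1.0],[0,0,0,0,0,0,1.0],[0,0,0,0,0,0,1.0],[0,0,0,0,0,0,1.0],[0,0,0,0,0,0,1.0]]

```text
clock: 34.6
tool_pos: [0.6925, -0.1423, 0.2447]
eef_rot: [2.189, 0.07, -2.188]
wrist_force: [0.1, -0.3, -2.4]
gripper_width: 0.153
```

Run:
```python
from plan import *
v=held('pics/w23.png'); toslot(-.155,v,.163)
p,d,i,W=cloud("wrist"); f=railfit(W,p)
p,d=snapshot("side"); cv2.imwrite("pics/s23.png",cv2.resize(p[130:330,180:430,::-1],None,fx=3,fy=3))
```

```text
held: point in tool (fwd x, left y, up z) mm [  0.6  -3.1 -30.9] yaw,pitch,roll [-0.01   0.004 -0.024] frac 0.4 force [ 0.1 -0.3 -2.4] grip 0.153
tcp [ 0.6925 -0.1423  0.2447]
to slot d cm [-0.04  0.08 -5.07] rot deg [0.   0.03 0.12] len 5.07
rail: x at y=.0134 0.6845 yaw 3.35 width 0.0274 z 0.1394 yr -0.2 0.030000000000000193
```

View pics/s23.png

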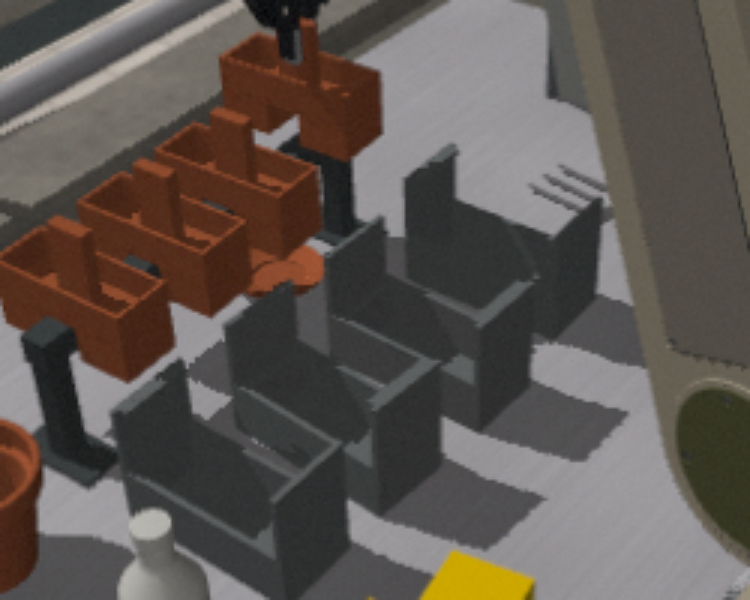

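View pics/w23.png

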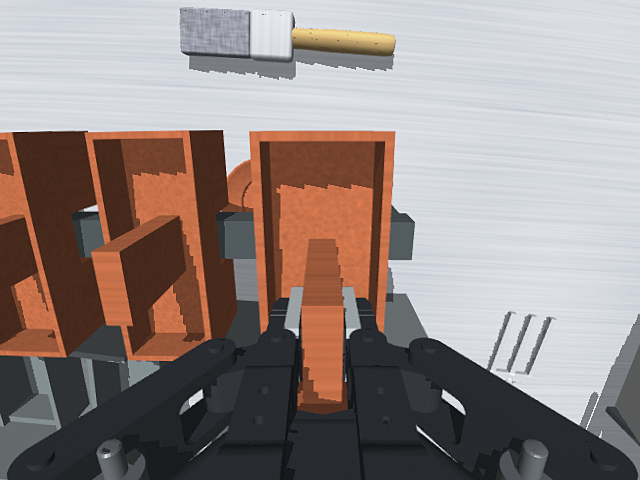

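Emit:
carry_out:
  series:
    - [[0,0.1,-0.8,0,0,0,1.0],[0,0,-0.8,0,0,0,1.0],[0,0,-0.8,0,0,0,1.0],[0,0,-0.7,0,0,0,1.0],[0,0,-0.6,0,0,0,1.0],[0,0,-0.5,0,0,0,1.0],[0,0,-0.3,0,0,0,1.0],[0,0,-0.2,0,0,0,1.0]]

```text
clock: 35.42
tool_pos: [0.6923, -0.1409, 0.1963]
eef_rot: [2.188, 0.071, -2.189]
wrist_force: [-0.1, -0.2, -2.1]
gripper_width: 0.153
```

Emit:
carry_out:
  series:
    - [[0,0,-0.1,0,0,0,1.0],[0,0,-0.1,0,0,0,1.0],[0,0,-0.1,0,0,0,1.0],[0,0,-0.1,0,0,0,1.0],[0,0,-0.05,0,0,0,1.0],[0,0,0,0,0,0,1.0],[0,0,0,0,0,0,1.0],[0,0,0,0,0,0,1.0]]

```text
clock: 36.08
tool_pos: [0.6928, -0.141, 0.1932]
eef_rot: [2.189, 0.071, -2.188]
wrist_force: [-1.0, 0.9, 1.0]
gripper_width: 0.157
```

Emit:
carry_out:
  series:
    - [[0,0,-0.05,0,0,0,1.0],[0,0,0,0,0,0,1.0],[0,0,0,0,0,0,4.5],[0,0,0,0,0,0,4.5],[0,0,0,0,0,0,4.5],[0,0,0,0,0,0,4.5],[0,0,0,0,0,0,4.5],[0,0,0,0,0,0,4.5]]

```text
clock: 36.75
tool_pos: [0.6925, -0.141, 0.1918]
eef_rot: [2.188, 0.071, -2.189]
wrist_force: [0.1, 0.3, 0.6]
gripper_width: 0.525
```

Emit:
carry_out:
  series:
    - [[0,0,2,0,0,0,4.5],[0,0,4,0,0,0,4.5],[0,0,4,0,0,0,4.5],[-1,1,4,0,0,0,4.5],[-3,3,1,0,0,0,4.5],[-3,3,1,0,0,0,4.5],[-3,3,1,0,0,0,4.5],[-1,3,0,0,0,0,4.5]]

```text
clock: 37.42
tool_pos: [0.5849, -0.0145, 0.3635]
eef_rot: [2.193, 0.069, -2.184]
wrist_force: [0.7, 0.7, 0.0]
gripper_width: 0.527
```

Emit:
carry_out:
  series:
    - [[0,2,0,0,0,0,4.5],[0,0,0,0,0,0,4.5],[0,0,0,0,0,0,4.5],[0,0,0,0,0,0,4.5],[0,0,0,0,0,0,4.5],[0,0,0,0,0,0,4.5],[0,0,0,0,0,0,4.5],[0,0,0,0,0,0,4.5]]

```text
clock: 38.08
tool_pos: [0.5868, 0.0042, 0.3597]
eef_rot: [2.188, 0.07, -2.19]
wrist_force: [-0.2, -0.1, -0.7]
gripper_width: 0.525
```

Run:
```python
from plan import *
p,W=look('pics/w24.png',False)
for y in (.157,.052,-.052,-.155):
    s=slot(y); v=planterfit(W,p,[s[0],s[1],.163,.056,0],zmin=.1); railframe(v)
p,d=snapshot("side"); cv2.imwrite("pics/s24.png",p[:,:,::-1])
p,d=snapshot("top"); cv2.imwrite("pics/t24.png",p[:,:,::-1])
for l in ["pot","sprayer","fork","saucer"]: print(l,[(np.round(x['bbox'],1).tolist(),round(x['conf'],2)) for x in look_for("top",l)][:1])
```

```text
tcp [0.5868 0.0042 0.3597] clock 38.0833
 planter [ 0.6719  0.1698  0.1624  0.0565 -0.0017 -0.0014] frac 0.49 n 18280
 in rail frame x,y,z mm [ -3.3 156.8  22.9]
 planter [ 0.6773  0.062   0.1625  0.0616 -0.0034 -0.0283] frac 0.27 n 18260
 in rail frame x,y,z mm [-3.9 48.9 23. ]
 planter [ 0.6825 -0.0353  0.1624  0.0632 -0.0007  0.0357] frac 0.26 n 18401
 in rail frame x,y,z mm [ -4.2 -48.5  22.9]
 planter [ 0.6895 -0.1401  0.1622  0.0621 -0.0037  0.0026] frac 0.48 n 18155
 in rail frame x,y,z mm [  -3.2 -153.6   22.7]
pot [([185.1, 171.7, 57.5, 51.2], 0.56)]
sprayer [([191.1, 260.7, 37.1, 34.0], 0.9)]
fork [([485.4, 264.8, 26.5, 114.8], 0.93)]
saucer [([374.7, 166.9, 6.2, 12.9], 0.48)]
```

View pics/w24.png

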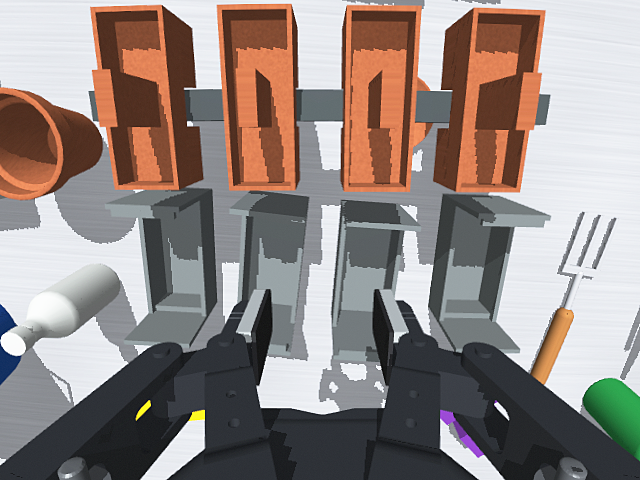

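View pics/s24.png

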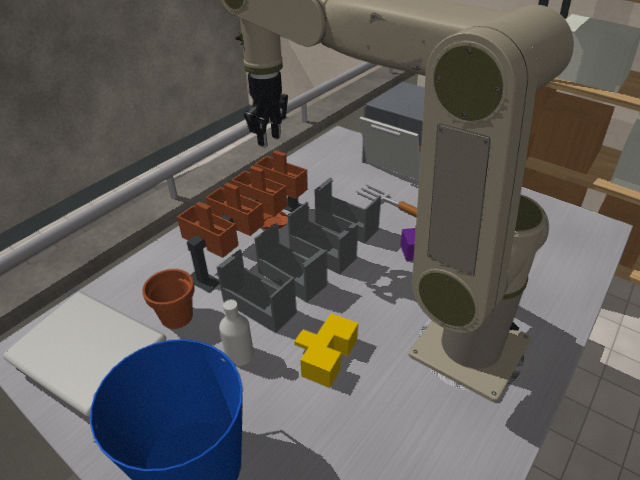

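```bash
python3 -c "
from station import *
print(sense()['wrist_force'],sense()['qvel'].round(3)); print(job_done())"
```

```text
[0.04817582 0.36555684 0.36439107] [ 0.003  0.    -0.    -0.001 -0.001 -0.   ]
the job is handed in; nothing more can be done
None
```

All four planters were present. I turned each one level in its crate, lifted it straight out and set it on the rail, then handed the job in at about 38 s of the 210 s allowed.

**Planters:** in the last wrist picture they stand at about y = +157, +49, −49 and −154 mm along the rail. Each point is 22.7–23.0 mm above the rail's top, where 23 means fully home. The upright error along the planters' length is below 0.01 rad.

**Other things:** the gripper is open and clear of everything. The pot, sprayer and fork show no visible movement compared with the first top picture. The saucer is now mostly hidden by the planters. What shows of it is where it was before, though the network found it only partly and with low confidence (0.48).

**Checks that disagreed:**
- **Centring across the rail:** the last fit gave all four as −3 to −4 mm off centre. Earlier fits of planters 1–3 gave 0 to 0.4 mm. I take the shift as a bias of that viewing angle. Either reading is within the 10 mm allowed and the groove's own play of 5 mm each way.
- **Sideways tilt:** the last fit gave about 0.03 rad for the middle two planters, against below 0.005 rad in earlier views. Both are under the 0.12 rad limit.

I noticed no grip slackening and no knocked crate during the run.

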